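# Fit and tension a saw blade

## Robot

A 6-joint arm with a two-finger parallel gripper is mounted at the origin on a cart in front of the work surface, level with it; the furniture and walls round the work are solid. World frame = base frame: x ahead of the robot, y to its left, z up, the work surface at z = 0. Lengths are in m, angles in degrees, forces in N, time in s.
With the tool pointing down it reaches from about 0.35 to 0.875 m from the base axis. Payload 4.2 kg.
Tool frame: the origin (TCP) lies midway between the tips of the shut fingers; the grasp point (between the pads) lies 19 mm behind it; z points along the fingers, y is the line along which they close (so a half turn about z gives the same grasp; the last joint's range is limited). The gripper opens to 87 mm and grips with 3 to 60 N. Pads are 19 mm wide; open, the fingers measure 117 mm over their backs; the gripper's body (75 mm by 190 mm) begins 51 mm behind the grasp point.
Start: joints at [-48.323, 22.042, 0.453, 0, -68.411, -14.817], TCP at [0.282, -0.558, 0.223] pointing down, gripper open.
Joint ranges: [-179.83, 179.83], [-69.29, 118.12], [-61.27, 80.66], [-181.25, 117.63], [-171.15, -9.14], [-177.46, 177.46]. Speed limits (degrees/s): [159.86, 159.86, 180, 180, 180, 180].

## Interface

Orientations are given as a 3x3 rotation matrix whose columns are the frame's x, y, z axes.
In Python, from station import sense, capture, camera_params, finish_job gives the robot as it stands.
- The arm moves only by the tool drive_tool, never from a script. Its argument "rows" is a list of rows, each an object of numbers: "tx", "ty", "tz": the shift along the tool's x, y, z in cm; "ax", "ay", "az": the turn, a rotation vector about the tool's x, y, z in rad; "claw": the finger opening in cm, from 0 to 8.7. In form: [{"tx": .., "ty": .., "tz": .., "ax": .., "ay": .., "az": .., "claw": ..}, ...]. A call has 1 to 10 rows; each row shifts and turns the commanded pose from where the row before left it, along the tool's axes as they then stand; what a row does not reach is not made up. A row lasts 1/12 s, in which the tool goes at most 41.7 mm and 7.16 degrees, less where a joint would pass 70% of its speed; a pose out of reach is approached as far as the arm can. A call with a gripper value outside its range is refused whole. The fingers move at their own pace and stop on an object; the grip force is fixed at half the most. Time passes only in rows, so rows that do not move let the fingers close. It gives the time, the measured TCP pose, the force, the opening and the grip force at its end, in the units of the state.
- sense(): the state, without advancing time (a new reading comes with each control period).
- capture(name): name is "scene" or "top"; returns (picture, depth): 420x560x3 uint8, red, green, blue; 420x560 float32, m along the optical axis (not along the pixel's ray), 0 where there is no reading.
- camera_params(name): a dict with "intrinsics" (3x3 intrinsics, pixels), "R" (3x3) and "t" (3): a world point X has camera coordinates R X + t. Camera axes: x right, y down, z forward; pixel columns grow to the right and rows downward; lengths in m; the calibration is good to about 2 mm. A picture is of the moment at which its call begins. camera_params takes no time and is no camera call.
- finish_job(): hands the job in; it is judged then, once.
The state is a dict: "time_s": time; "joints": joint angles; "joint_velocities": joint speeds; "effort": joint torques, N m; "tcp_pos": TCP position; "ee_rot": TCP orientation; "wrist_force": force on the tool from outside, world axes, zero at the start; "moment": the same for the moment, N m; "gripper_width": opening from 0.0 (shut) to 1.0 (fully open); "gripper_force": force on a finger pad.
Only numpy, scipy, OpenCV 4.12 (cv2) and the standard library are available. Lean on these libraries where they do the work, as an engineer would, in place of code of your own. Each camera call takes 0.05 s, during which the arm holds its last target. There are 200 camera calls.

## Task

Fit the saw blade into the saw frame: drop its two end slots over the frame's two upright pins so that it lies flat on their shoulders with the teeth facing away from the back bar, and let go of it. Then wind the tension wheel clockwise by its knob until it has the firm set feel, about 14 N of push at the knob to keep it turning slowly (some 8 N while the blade is slack), without overstretching the blade, and let go. Leave the other things where they are.

Things in the scene. Friction and masses are not known exactly. Their poses are not given: they have to be found in the camera images.
- saw_frame: Steel saw frame, fixed flat on the table, 370 mm long. Origin on the table under the blade line's middle; z up, y along the blade line to the tension head (grey box, y = 139 to 205 mm, 75 mm high, wheel on top), x from the back bar to the open side. Back bar: x = -99 to -77 mm, 42 mm high. Nothing stands under the blade line's middle part.
- anchor_mark (a point): On the frame's blade line at frame y = -75 mm, 40 mm above the table. The second pin, same shape and shoulder height as the tension pin, stands within 10 mm of it along y (exact place differs each time), on a rod from the grey spring anchor (48 mm high) at the frame's -y end. Its spring starts to yield at 15 N of blade tension, then 16 N per mm.
- carriage: Tension pin: upright, 8 mm thick, 17 mm high (upper 6 mm tapered), on a round shoulder of 24 mm diameter. Origin on its axis at the shoulder's top, 40 mm above the table; on the blade line at frame y = 71 to 80 mm at the start. Winding draws it along frame +y, 6 mm per radian. When the slots' outer ends bear on both pins, the blade is taut.
- crank_knob: Wooden knob on the wheel: upright, 20 mm thick, 42 mm tall, spins freely on its own axis. Origin on its axis at its foot, 96 mm above the table, 50 mm from the wheel's axis. Tangential push while turning slowly: 8.4 N slack (dry friction; partly gone when measured at a stop) plus 0.12 N per newton of blade tension: 14 N at the set 47 N; at 90 N (19 N) the blade is overstretched.
- wheel_center (a point): Point on the tension wheel's upright axis, 92 mm above the table. Wheel: steel disc, 120 mm diameter, top of rim 95 mm and of hub 104 mm above the table. Clockwise seen from above tightens; it takes 3 to 9 rad in all, different each time, at least the first 2 rad slack. Its friction holds it where it is left, up to 70 N of blade tension.
- blade: Steel saw blade, loose, 200 x 20 x 4 mm (24 mm wide at the ends), 60 g. Origin: middle of its underside; y along it, x across to the toothed edge. A slot through each end, 36 mm long (57 to 93 mm from the middle) and 13 mm wide. It starts flat across two fixed offcuts 13 mm high, 70 mm either side of its middle (each 45 mm wide along it), free underneath between them; teeth away from the robot.
- tooth_edge (a point): Middle of the blade's toothed edge, 12 mm from its centre line.
- sanding_block: Bystander: cork sanding block, 63 x 113 x 34 mm. Origin: middle of its underside.
- masking_roll: Bystander: roll of masking tape lying flat, 96 mm diameter, 24 mm high. Origin: middle of its underside.
- box_dowels: Bystander: small cardboard box, 64 x 71 x 51 mm. Origin: middle of its underside.
- driver_black: Bystander: black screwdriver, 169 mm long, lying. Origin: middle of its underside.

How it is judged:
By the outcome, as a careful person would: the job done as asked, in the order asked, and still so for the second after the job is handed in, with the robot touching nothing.
It also fails if it takes over 72 s, if anything falls off the work surface, if the arm or the gripper's body presses on something with over 40 N, if the wrist force passes 120 N, or if a joint passes its speed limit or range.

## Working session

There is one attempt and no reset: what is moved stays moved. The work goes in short steps, Python scripts to look and compute and a tool call to move; the robot and the scene stay as the last step left them, time stands still between calls to the robot, and variables do not carry over. Pictures are saved under pics/ and viewed, at most 10 in all, crops included, and the job is handed in when it is done.

Besides the shell and the picture viewer there is one more tool, called after "Call:" by a JSON object that holds its "fn" and its "kwargs", one argument or row to a line. drive_tool: Moves the arm, as the interface text tells. Its arguments: {"type":"object","properties":{"rows":{"type":"array"}},"required":["rows"]}

```bash
ls; mkdir -p pics
python3 - <<'E'
from station import *
import cv2,numpy as np
for n in("scene","top"):
    p,d=capture(n); np.savez(f"{n}0.npz",p=p,d=d)
    cv2.imwrite(f"pics/{n}0.png",p[:,:,::-1])
    print(n,{k:np.round(v,4).tolist() for k,v in camera_params(n).items()})
s=sense(); print({k:np.round(v,3).tolist() for k,v in s.items()})
E
```

```text
pics
scene {'intrinsics': [[481.0722, 0.0, 283.8788], [0.0, 481.0722, 208.0277], [0.0, 0.0, 1.0]], 'R': [[-0.6662, -0.7457, -0.0074], [-0.5135, 0.4659, -0.7206], [0.5408, -0.4763, -0.6933]], 't': [0.4317, 0.3233, 1.0116]}
top {'intrinsics': [[505.277, 0.0, 279.5936], [0.0, 505.277, 211.3298], [0.0, 0.0, 1.0]], 'R': [[0.0035, -0.9999, 0.0154], [-0.983, -0.0062, -0.1836], [0.1837, -0.0145, -0.9829]], 't': [0.0457, 0.5511, 1.4888]}
{'time_s': 0.1, 'joints': [-48.324, 22.089, 0.386, -0.026, -68.41, -14.816], 'joint_velocities': [-0.046, -0.179, 0.075, 0.197, 0.047, 0.015], 'effort': [-0.0, -39.169, 18.794, 4.232, 0.013, -0.0], 'tcp_pos': [0.282, -0.557, 0.222], 'ee_rot': [[-0.892, -0.452, -0.001], [-0.452, 0.892, 0.002], [0.0, 0.002, -1.0]], 'wrist_force': [-0.282, 0.993, 0.214], 'moment': [0.08, -0.002, -0.044], 'gripper_force': 0.0, 'gripper_width': 1.003}
```

View pics/scene0.png

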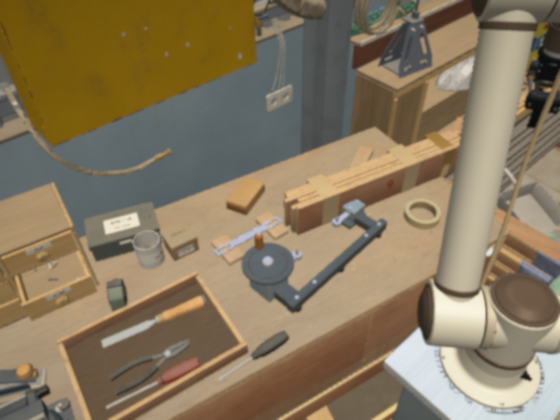

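View pics/top0.png

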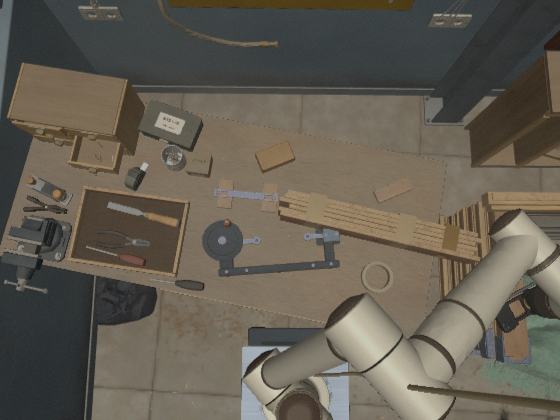

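The frame's wheel is at top (222,240), with the tension pin near (256,240) and the anchor pin near (311,237). The blade lies at about (215–277,195), with a stack of planks close to its right end at (285,205). I'll enlarge that area.

```bash
cat > h.py <<'E'
from station import *
import cv2,numpy as np
def ray(n,u,v):
    c=camera_params(n);K=np.array(c["intrinsics"]);R=np.array(c["R"]);t=np.array(c["t"])
    d=R.T@np.linalg.solve(K,[u,v,1.]);return -R.T@t,d
def plane(n,u,v,z):
    o,d=ray(n,u,v);return o+d*(z-o[2])/d[2]
def proj(n,X):
    c=camera_params(n);q=np.array(c["R"])@X+np.array(c["t"]);q=np.array(c["intrinsics"])@q;return q[:2]/q[2]
def crop(p,x,y,w,h,s,f):
    cv2.imwrite(f,cv2.resize(p[y:y+h,x:x+w,::-1],None,fx=s,fy=s,interpolation=cv2.INTER_CUBIC))
def st():
    s=sense();print({k:np.round(s[k],4).tolist() for k in("time_s","tcp_pos","ee_rot","wrist_force","moment","gripper_width","gripper_force","joints")})
E
python3 - <<'E'
from h import *
a=np.load("top0.npz")["p"];b=np.load("scene0.npz")["p"]
A=cv2.resize(a[175:285,200:346,::-1],None,fx=5,fy=5,interpolation=cv2.INTER_CUBIC)
cv2.imwrite("pics/topc.png",A)
crop(b,205,170,190,145,4,"pics/scenec.png")
E
```

```text
(no output)
```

View pics/topc.png

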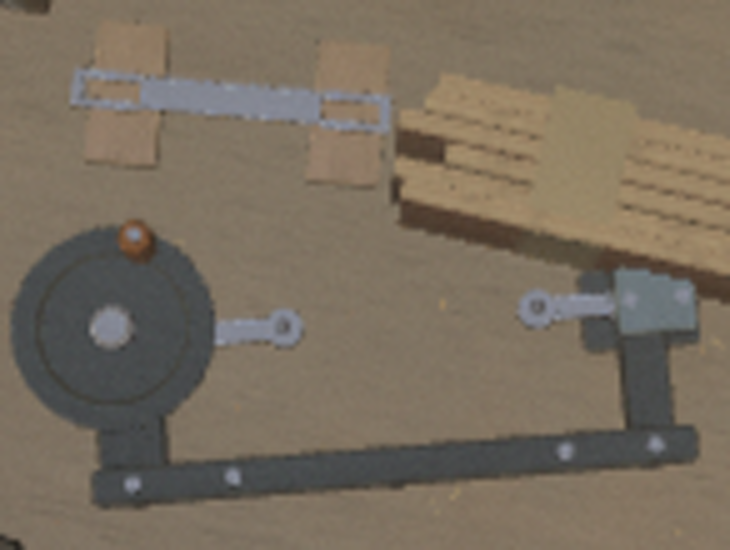

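View pics/scenec.png

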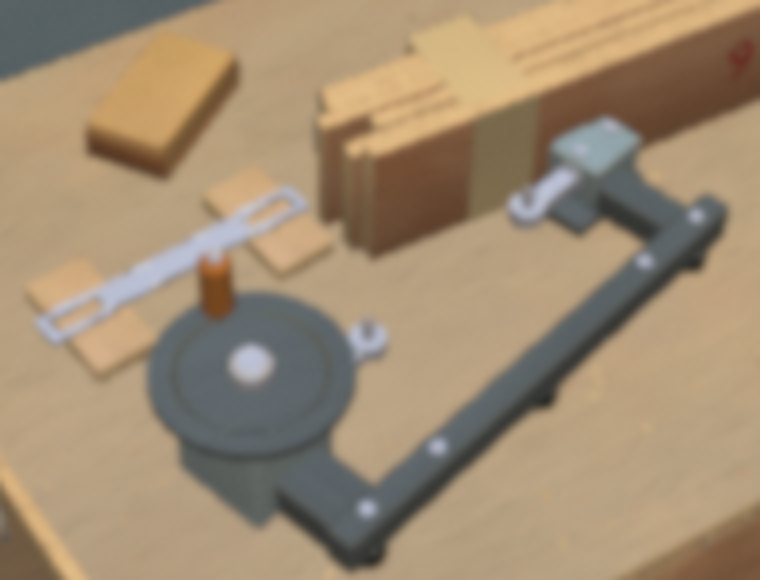

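The crops show:
- Blade ends at top-crop (72,88) and (390,112).
- Pins at (283,327) and (537,308), hub at (110,327), knob at (136,237).
- Planks left end at about x=395, with the near edge around y=200–230.

Next I'll turn these into world positions and check the plank height.

Run:
```python
from h import *
z=np.load("top0.npz");a=z["p"];d=z["d"]
hsv=cv2.cvtColor(a,cv2.COLOR_RGB2HSV)
# silver-blue mask: b>r
ai=a.astype(int)
m=((ai[:,:,2]-ai[:,:,0]>8)&(ai.max(2)>125)).astype(np.uint8)
n,l,s,c=cv2.connectedComponentsWithStats(m)
for i in range(1,n):
    x,y,w,h,A=s[i]
    if A>5 and 195<x<350 and 170<y<290:
        print(i,x,y,w,h,A,c[i].round(2))
def W(n,u,v,z): return (plane(n,u,v,z)*1000).round(1).tolist()
C=lambda u,v:(200+(u+.5)/5-.5,175+(v+.5)/5-.5)
sc=lambda u,v:(205+(u+.5)/4-.5,170+(v+.5)/4-.5)
# blade via mask
ys,xs=np.nonzero(m[180:205,210:282]);P=np.array([plane("top",x+210,y+180,.017)[:2] for x,y in zip(xs,ys)])
r=cv2.minAreaRect((P*1000).astype(np.float32));print("blade rect",r)
print("blade ends",W("top",*C(72,88),.017),W("top",*C(390,112),.017))
print("scene blade ends",W("scene",*sc(47,328),.017),W("scene",*sc(297,198),.017))
for nm,t,s_,h in(("hub",(110,327),(251,362),.104),("knobtop",(136,232),(216,257),.138),("tpin",(285,327),(368,340),.040),("apin",(537,308),(527,207),.040)):
    print(nm,W("top",*C(*t),h),W("scene",*sc(*s_),h))
for nm,p in (("s1",(132,484)),("s2",(233,476)),("s3",(566,451)),("s4",(656,443))): print(nm,W("top",*C(*p),.042))
# depth heights
c=camera_params("top")
def X(u,v):
    o,dd=ray("top",u,v);return ((o+dd*d[v,u])*1000).round(0)
for p in((460,100),(430,185),(415,195),(480,205),(600,150),(600,250),(700,275),(411,120),(655,300),(220,95),(140,60),(350,420)):
    u,v=C(*p);print(p,X(round(u),round(v)))
# apply plank extents: world pts z>45 in region
vv,uu=np.mgrid[175:285,270:440];pts=np.array([np.r_[X(u,v)] for u,v in zip(uu.ravel(),vv.ravel())])
k=pts[(pts[:,2]>50)&(pts[:,2]<150)];print("planks hull",len(k),cv2.convexHull(k[:,:2].astype(np.float32))[:,0][::3].tolist(),np.percentile(k[:,2],[5,50,95]))
```

```text
2 215 189 5 7 14 [216.14 191.79]
5 228 191 39 9 207 [245.98 194.54]
9 273 194 5 7 16 [275.5  197.06]
14 304 233 19 7 72 [312.76 235.96]
15 324 233 4 4 12 [325.5 234.5]
17 334 232 4 4 12 [335.92 233.42]
18 219 237 6 6 28 [221.68 239.68]
19 243 237 17 7 71 [251.56 240.48]
24 245 269 3 3 7 [246.29 270.  ]
25 225 271 3 2 6 [226.  271.5]
blade rect ((609.44384765625, 153.74154663085938), (196.0820770263672, 21.18217658996582), 85.17133331298828)
blade ends [616.8, 253.5, 17.0] [602.8, 54.3, 17.0]
scene blade ends [620.7, 252.9, 17.0] [601.4, 59.5, 17.0]
hub [455.2, 217.3, 104.0] [455.7, 220.5, 104.0]
knobtop [505.5, 200.4, 138.0] [505.5, 202.8, 138.0]
tpin [464.0, 117.7, 40.0] [463.2, 123.0, 40.0]
apin [476.4, -35.4, 40.0] [476.9, -31.5, 40.0]
s1 [368.6, 208.1, 42.0]
s2 [373.7, 147.7, 42.0]
s3 [389.5, -52.2, 42.0]
s4 [394.6, -106.5, 42.0]
(460, 100) [593.  12.  94.]
(430, 185) [540.  30.  97.]
(415, 195) [533.  39. 101.]
(480, 205) [529.   1.  95.]
(600, 150) [562. -71.  98.]
(600, 250) [506. -72.  76.]
(700, 275) [ 491. -132.   73.]
(411, 120) [580.  42.  96.]
(655, 300) [ 479. -107.   52.]
(220, 95) [611. 159.  19.]
(140, 60) [634. 210.  15.]
(350, 420) [410.  77.   3.]Traceback (most recent call last):
  File "<stdin>", line 30, in <module>
  File "<stdin>", line 26, in X
  File "h.py", line 4, in ray
    c=camera_params(n);K=np.array(c["intrinsics"]);R=np.array(c["R"]);t=np.array(c["t"])
ValueError: time passes only in moves, steps and waits
```

Call:
{"fn": "drive_tool", "kwargs": {
  "rows": [
    {"az": -0.113, "claw": 6},
    {"az": -0.113},
    {"az": -0.113},
    {"az": -0.113},
    {"az": -0.113},
    {"az": -0.113},
    {"az": -0.113},
    {"az": -0.113},
    {"az": -0.113}
  ]
}}

```text
invalid input at $.rows[0]: expected keys tx, ty, tz, ax, ay, az, claw
```

```bash
cat >> h.py <<'E'
from scipy.spatial.transform import Rotation as Ro
def go(pos,ytool):
    """remaining shift (cm, tool axes now) and turn to TCP pos with tool y at world angle ytool deg"""
    s=sense();R=np.array(s["ee_rot"]);y=np.r_[np.cos(np.radians(ytool)),np.sin(np.radians(ytool)),0];z=np.array([0,0,-1.])
    T=np.c_[np.cross(y,z),y,z]
    print("shift cm",(R.T@(np.array(pos)-s["tcp_pos"])*100).round(2),"turn rad",Ro.from_matrix(R.T@T).as_rotvec().round(4))
E
python3 - <<'E'
from h import *
st()
yb=np.array([.083,.9965]);xb=np.array([.9965,-.083])
g=np.array([.6103,.155])+.032*yb+.008*xb;print(g)
go([*g,.10],175.2)
E
```

```text
{'time_s': 0.1, 'tcp_pos': [0.2821, -0.5571, 0.2215], 'ee_rot': [[-0.8922, -0.4517, -0.001], [-0.4517, 0.8922, 0.0017], [0.0001, 0.002, -1.0]], 'wrist_force': [-0.2823, 0.9934, 0.2141], 'moment': [0.0803, -0.002, -0.0435], 'gripper_width': 1.0031, 'gripper_force': 0.0, 'joints': [-48.3242, 22.0892, 0.3862, -0.026, -68.4095, -14.8161]}
[0.620928 0.186224]
shift cm [-63.8   50.99  12.25] turn rad [ 1.9000e-03  9.0000e-04 -1.0184e+00]
```

Call:
{"fn": "drive_tool", "kwargs": {
  "rows": [
    {"tx": 0, "ty": 0, "tz": 0, "ax": 0, "ay": 0, "az": -0.113, "claw": 6},
    {"tx": 0, "ty": 0, "tz": 0, "ax": 0, "ay": 0, "az": -0.113, "claw": 6},
    {"tx": 0, "ty": 0, "tz": 0, "ax": 0, "ay": 0, "az": -0.113, "claw": 6},
    {"tx": 0, "ty": 0, "tz": 0, "ax": 0, "ay": 0, "az": -0.113, "claw": 6},
    {"tx": 0, "ty": 0, "tz": 0, "ax": 0, "ay": 0, "az": -0.113, "claw": 6},
    {"tx": 0, "ty": 0, "tz": 0, "ax": 0, "ay": 0, "az": -0.113, "claw": 6},
    {"tx": 0, "ty": 0, "tz": 0, "ax": 0, "ay": 0, "az": -0.113, "claw": 6},
    {"tx": 0, "ty": 0, "tz": 0, "ax": 0, "ay": 0, "az": -0.113, "claw": 6},
    {"tx": 0, "ty": 0, "tz": 0, "ax": 0, "ay": 0, "az": -0.113, "claw": 6},
    {"tx": 0, "ty": 0, "tz": 0, "ax": 0, "ay": 0, "az": 0, "claw": 6}
  ]
}}

```text
time_s: 0.93
tcp_pos: [0.2823, -0.5572, 0.2219]
ee_rot: [[-0.083, -0.997, -0.001], [-0.997, 0.083, 0.001], [-0.001, 0.001, -1.0]]
wrist_force: [-0.3, -0.1, -0.1]
gripper_width: 0.689
gripper_force: 0.0
```

Run:
```python
from h import *
st()
go([.621,.186,.22],175.2)
```

```text
{'time_s': 0.9333, 'tcp_pos': [0.2823, -0.5572, 0.2219], 'ee_rot': [[-0.0831, -0.9965, -0.0006], [-0.9965, 0.0831, 0.001], [-0.001, 0.0007, -1.0]], 'wrist_force': [-0.3341, -0.1291, -0.0609], 'moment': [0.0019, 0.0513, -0.0308], 'gripper_width': 0.6893, 'gripper_force': 0.0, 'joints': [-48.3208, 22.0693, 0.4119, -0.0167, -68.4092, 43.5601]}
shift cm [-76.88 -27.58   0.25] turn rad [0.0007 0.001  0.0006]
```

Call:
{"fn": "drive_tool", "kwargs": {
  "rows": [
    {"tx": -2, "ty": -0.7, "tz": 0, "ax": 0, "ay": 0, "az": 0, "claw": 6},
    {"tx": -3.9, "ty": -1.4, "tz": 0, "ax": 0, "ay": 0, "az": 0, "claw": 6},
    {"tx": -3.9, "ty": -1.4, "tz": 0, "ax": 0, "ay": 0, "az": 0, "claw": 6},
    {"tx": -3.9, "ty": -1.4, "tz": 0, "ax": 0, "ay": 0, "az": 0, "claw": 6},
    {"tx": -3.9, "ty": -1.4, "tz": 0, "ax": 0, "ay": 0, "az": 0, "claw": 6},
    {"tx": -3.9, "ty": -1.4, "tz": 0, "ax": 0, "ay": 0, "az": 0, "claw": 6},
    {"tx": -3.9, "ty": -1.4, "tz": 0, "ax": 0, "ay": 0, "az": 0, "claw": 6},
    {"tx": -3.9, "ty": -1.4, "tz": 0, "ax": 0, "ay": 0, "az": 0, "claw": 6},
    {"tx": -3.9, "ty": -1.4, "tz": 0, "ax": 0, "ay": 0, "az": 0, "claw": 6},
    {"tx": -3.9, "ty": -1.4, "tz": 0, "ax": 0, "ay": 0, "az": 0, "claw": 6}
  ]
}}

```text
time_s: 1.77
tcp_pos: [0.4466, -0.1972, 0.2226]
ee_rot: [[-0.088, -0.996, 0.0], [-0.996, 0.088, 0.0], [-0.0, -0.0, -1.0]]
wrist_force: [1.3, -0.5, 0.3]
gripper_width: 0.689
gripper_force: 0.0
```

Call:
{"fn": "drive_tool", "kwargs": {
  "rows": [
    {"tx": -3.9, "ty": -1.4, "tz": 0, "ax": 0, "ay": 0, "az": 0, "claw": 6},
    {"tx": -3.9, "ty": -1.4, "tz": 0, "ax": 0, "ay": 0, "az": 0, "claw": 6},
    {"tx": -3.9, "ty": -1.4, "tz": 0, "ax": 0, "ay": 0, "az": 0, "claw": 6},
    {"tx": -3.9, "ty": -1.4, "tz": 0, "ax": 0, "ay": 0, "az": 0, "claw": 6},
    {"tx": -3.9, "ty": -1.4, "tz": 0, "ax": 0, "ay": 0, "az": 0, "claw": 6},
    {"tx": -3.9, "ty": -1.4, "tz": 0, "ax": 0, "ay": 0, "az": 0, "claw": 6},
    {"tx": -3.9, "ty": -1.4, "tz": 0, "ax": 0, "ay": 0, "az": 0, "claw": 6},
    {"tx": -3.9, "ty": -1.4, "tz": 0, "ax": 0, "ay": 0, "az": 0, "claw": 6},
    {"tx": -3.5, "ty": -1.3, "tz": 0, "ax": 0, "ay": 0, "az": 0, "claw": 6},
    {"tx": -1, "ty": -0.4, "tz": 0, "ax": 0, "ay": 0, "az": 0, "claw": 6}
  ]
}}

```text
time_s: 2.6
tcp_pos: [0.6068, 0.1501, 0.2214]
ee_rot: [[-0.084, -0.996, 0.0], [-0.996, 0.084, 0.0], [-0.0, -0.0, -1.0]]
wrist_force: [-0.5, -0.7, -0.2]
gripper_width: 0.689
gripper_force: 0.0
```

Run:
```python
from h import *
st()
go([.621,.186,.05],175.2)
```

```text
{'time_s': 2.6, 'tcp_pos': [0.6068, 0.1501, 0.2214], 'ee_rot': [[-0.0841, -0.9965, 0.0002], [-0.9965, 0.0841, 0.0003], [-0.0003, -0.0002, -1.0]], 'wrist_force': [-0.5448, -0.6832, -0.1541], 'moment': [-0.0283, 0.0556, -0.0073], 'gripper_width': 0.6893, 'gripper_force': 0.0, 'joints': [28.702, 22.0882, 0.3531, -0.0104, -68.2452, -33.5224]}
shift cm [-3.69 -1.11 17.14] turn rad [-0.0002  0.0003 -0.0004]
```

Call:
{"fn": "drive_tool", "kwargs": {
  "rows": [
    {"tx": -3.7, "ty": -1.1, "tz": 0, "ax": 0, "ay": 0, "az": 0, "claw": 6},
    {"tx": 0, "ty": 0, "tz": 3, "ax": 0, "ay": 0, "az": 0, "claw": 6},
    {"tx": 0, "ty": 0, "tz": 3, "ax": 0, "ay": 0, "az": 0, "claw": 6},
    {"tx": 0, "ty": 0, "tz": 3, "ax": 0, "ay": 0, "az": 0, "claw": 6},
    {"tx": 0, "ty": 0, "tz": 3, "ax": 0, "ay": 0, "az": 0, "claw": 6},
    {"tx": 0, "ty": 0, "tz": 0, "ax": 0, "ay": 0, "az": 0, "claw": 6}
  ]
}}

```text
time_s: 3.1
tcp_pos: [0.6147, 0.1793, 0.0953]
ee_rot: [[-0.089, -0.996, -0.013], [-0.996, 0.089, -0.005], [0.006, 0.013, -1.0]]
wrist_force: [-1.2, -0.8, -1.3]
gripper_width: 0.695
gripper_force: 0.0
```

Run:
```python
from h import *
st()
go([.621,.186,.006],175.2)
b,_=capture("scene");crop(b,190,90,170,150,4,"pics/s1.png")
```

```text
{'time_s': 3.1, 'tcp_pos': [0.6147, 0.1793, 0.0953], 'ee_rot': [[-0.0891, -0.9959, -0.0134], [-0.996, 0.0891, -0.0052], [0.0064, 0.0129, -0.9999]], 'wrist_force': [-1.1775, -0.8143, -1.2751], 'moment': [-0.0741, 0.276, -0.004], 'gripper_width': 0.695, 'gripper_force': 0.0, 'joints': [30.652, 30.0821, -5.814, -0.1645, -54.919, -35.6684]}
shift cm [-0.78 -0.69  8.92] turn rad [ 0.0129 -0.0064 -0.0054]
```

View pics/s1.png

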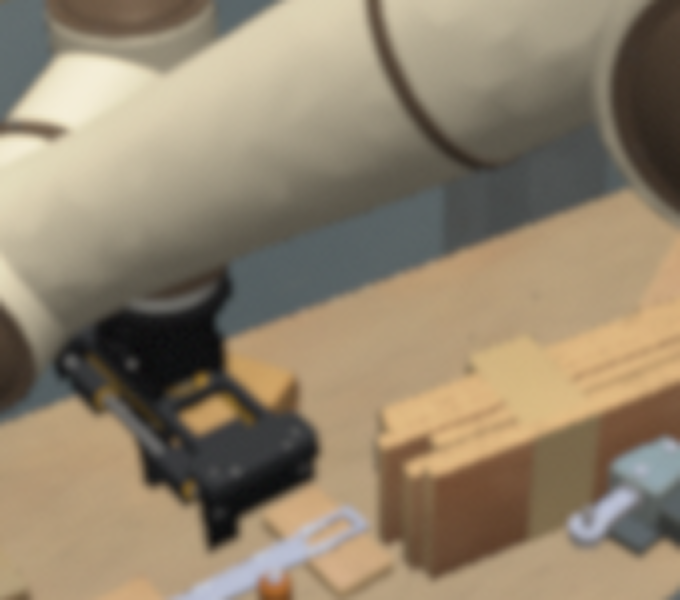

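The gripper hangs above the blade's middle-left, with its near finger tip at about crop (220,535). The blade runs below it from (180,600) to (360,520), and the body is clear of the planks.

Call:
{"fn": "drive_tool", "kwargs": {
  "rows": [
    {"tx": 0, "ty": 0, "tz": 0, "ax": 0, "ay": 0, "az": 0, "claw": 6},
    {"tx": 0, "ty": 0, "tz": 0, "ax": 0, "ay": 0, "az": 0, "claw": 6}
  ]
}}

```text
time_s: 3.32
tcp_pos: [0.6209, 0.1819, 0.1051]
ee_rot: [[-0.085, -0.996, 0.004], [-0.996, 0.085, 0.001], [-0.002, -0.004, -1.0]]
wrist_force: [-0.3, -0.3, 0.4]
gripper_width: 0.689
gripper_force: 0.0
```

Run:
```python
from h import *
st()
go([.621,.186,.006],175.2)
```

```text
{'time_s': 3.3167, 'tcp_pos': [0.6209, 0.1819, 0.1051], 'ee_rot': [[-0.0854, -0.9963, 0.0041], [-0.9963, 0.0854, 0.0015], [-0.0018, -0.004, -1.0]], 'wrist_force': [-0.3103, -0.2645, 0.4498], 'moment': [0.0327, 0.1191, 0.0594], 'gripper_width': 0.689, 'gripper_force': 0.0, 'joints': [30.6516, 29.5873, -5.1562, 0.0593, -55.0102, -35.5851]}
shift cm [-0.39  0.07  9.91] turn rad [-0.004   0.0018 -0.0017]
```

Call:
{"fn": "drive_tool", "kwargs": {
  "rows": [
    {"tx": -0.3, "ty": 0, "tz": 1, "ax": 0, "ay": 0, "az": 0, "claw": 6},
    {"tx": 0, "ty": 0, "tz": 1.5, "ax": 0, "ay": 0, "az": 0, "claw": 6},
    {"tx": 0, "ty": 0, "tz": 1.5, "ax": 0, "ay": 0, "az": 0, "claw": 6},
    {"tx": 0, "ty": 0, "tz": 1.5, "ax": 0, "ay": 0, "az": 0, "claw": 6},
    {"tx": 0, "ty": 0, "tz": 1.5, "ax": 0, "ay": 0, "az": 0, "claw": 6},
    {"tx": 0, "ty": 0, "tz": 1.3, "ax": 0, "ay": 0, "az": 0, "claw": 6},
    {"tx": 0, "ty": 0, "tz": 0.8, "ax": 0, "ay": 0, "az": 0, "claw": 6},
    {"tx": 0, "ty": 0, "tz": 0.6, "ax": 0, "ay": 0, "az": 0, "claw": 6},
    {"tx": 0, "ty": 0, "tz": 0, "ax": 0, "ay": 0, "az": 0, "claw": 6},
    {"tx": 0, "ty": 0, "tz": 0, "ax": 0, "ay": 0, "az": 0, "claw": 6}
  ]
}}

```text
time_s: 4.15
tcp_pos: [0.6201, 0.1847, 0.0061]
ee_rot: [[-0.085, -0.996, 0.001], [-0.996, 0.085, 0.0], [-0.0, -0.001, -1.0]]
wrist_force: [-0.0, -0.3, 0.3]
gripper_width: 0.689
gripper_force: 0.0
```

Call:
{"fn": "drive_tool", "kwargs": {
  "rows": [
    {"tx": 0, "ty": 0, "tz": 0, "ax": 0, "ay": 0, "az": 0, "claw": 4},
    {"tx": 0, "ty": 0, "tz": 0, "ax": 0, "ay": 0, "az": 0, "claw": 4},
    {"tx": 0, "ty": 0, "tz": 0, "ax": 0, "ay": 0, "az": 0, "claw": 3},
    {"tx": 0, "ty": 0, "tz": 0, "ax": 0, "ay": 0, "az": 0, "claw": 2.5},
    {"tx": 0, "ty": 0, "tz": 0, "ax": 0, "ay": 0, "az": 0, "claw": 2},
    {"tx": 0, "ty": 0, "tz": 0, "ax": 0, "ay": 0, "az": 0, "claw": 1},
    {"tx": 0, "ty": 0, "tz": 0, "ax": 0, "ay": 0, "az": 0, "claw": 1},
    {"tx": 0, "ty": 0, "tz": 0, "ax": 0, "ay": 0, "az": 0, "claw": 1}
  ]
}}

```text
time_s: 4.82
tcp_pos: [0.6195, 0.1845, 0.0056]
ee_rot: [[-0.085, -0.996, -0.0], [-0.996, 0.085, -0.0], [0.0, 0.0, -1.0]]
wrist_force: [-0.2, 1.0, 0.6]
gripper_width: 0.222
gripper_force: 29.9
```

Call:
{"fn": "drive_tool", "kwargs": {
  "rows": [
    {"tx": 0, "ty": 0, "tz": -0.5, "ax": 0, "ay": 0, "az": 0, "claw": 1},
    {"tx": 0, "ty": 0, "tz": -1, "ax": 0, "ay": 0, "az": 0, "claw": 1},
    {"tx": 0, "ty": 0, "tz": -2, "ax": 0, "ay": 0, "az": 0, "claw": 1},
    {"tx": 0, "ty": 0, "tz": -2, "ax": 0, "ay": 0, "az": 0, "claw": 1},
    {"tx": 0, "ty": 0, "tz": -2.5, "ax": 0, "ay": 0, "az": 0, "claw": 1},
    {"tx": 0, "ty": 0, "tz": -2.5, "ax": 0, "ay": 0, "az": 0, "claw": 1},
    {"tx": 0, "ty": 0, "tz": -2.5, "ax": 0, "ay": 0, "az": 0, "claw": 1},
    {"tx": 0, "ty": 0, "tz": -1.5, "ax": 0, "ay": 0, "az": 0, "claw": 1},
    {"tx": 0, "ty": 0, "tz": 0, "ax": 0, "ay": 0, "az": 0, "claw": 1},
    {"tx": 0, "ty": 0, "tz": 0, "ax": 0, "ay": 0, "az": 0, "claw": 1}
  ]
}}

```text
time_s: 5.65
tcp_pos: [0.6199, 0.1848, 0.1521]
ee_rot: [[-0.085, -0.996, 0.002], [-0.996, 0.085, 0.002], [-0.002, -0.002, -1.0]]
wrist_force: [-0.1, 1.2, -2.0]
gripper_width: 0.224
gripper_force: 29.9
```

Run:
```python
from h import *
st()
# blade mid is 29.5mm? along -yb from TCP; target: mid of pins, shifted +4mm along yf
yb=np.array([.083,.9965]);yf=np.array([-.083,.9965])
s=sense();off=(np.array([.6103,.155])-s["tcp_pos"][:2]);print("blade mid minus tcp along yb",off@yb)
L=-(off@yb)
t=np.array([.4701,.0435])+yf*(L+.004);print(t)
go([*t,.150],184.8)
a,_=capture("top");b,_=capture("scene");np.savez("l.npz",a=a,b=b)
crop(b,190,120,190,140,4,"pics/s2.png")
```

```text
{'time_s': 5.65, 'tcp_pos': [0.6199, 0.1848, 0.1521], 'ee_rot': [[-0.0851, -0.9964, 0.0024], [-0.9964, 0.0851, 0.0018], [-0.002, -0.0022, -1.0]], 'wrist_force': [-0.0685, 1.1906, -2.0256], 'moment': [0.0944, 0.1153, 0.0011], 'gripper_width': 0.2243, 'gripper_force': 29.8776, 'joints': [30.8922, 27.0943, -1.9697, -0.0222, -60.7652, -35.7623]}
blade mid minus tcp along yb -0.030496756986950826
[0.46723677 0.07787602]
shift cm [11.95 14.3   0.15] turn rad [-0.0024  0.0018 -0.169 ]
```

View pics/s2.png

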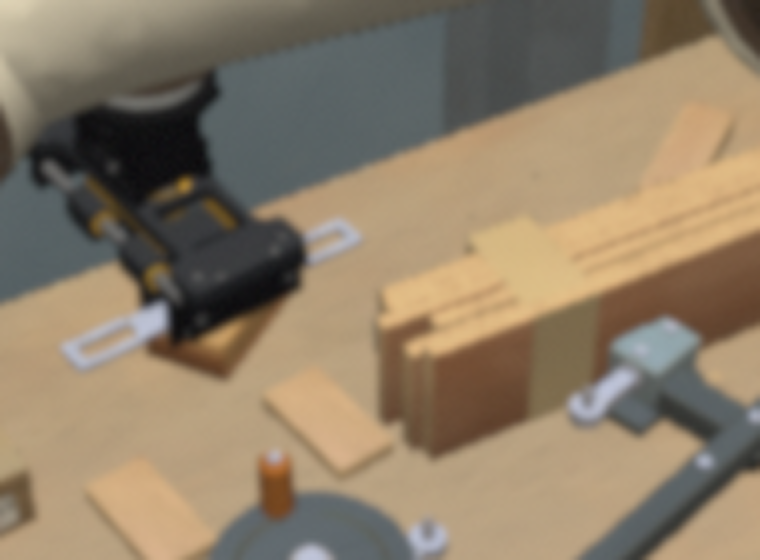

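The blade is level in the grip, with its left end at crop (65,355) and right end at (358,230). The knob and pins below are clear.

Call:
{"fn": "drive_tool", "kwargs": {
  "rows": [
    {"tx": 0.8, "ty": 1.0, "tz": 0, "ax": 0, "ay": 0, "az": 0, "claw": 1},
    {"tx": 1.7, "ty": 2.0, "tz": 0, "ax": 0, "ay": 0, "az": 0, "claw": 1},
    {"tx": 2.4, "ty": 2.8, "tz": 0, "ax": 0, "ay": 0, "az": 0, "claw": 1},
    {"tx": 2.4, "ty": 2.9, "tz": 0, "ax": 0, "ay": 0, "az": 0, "claw": 1},
    {"tx": 2.4, "ty": 2.9, "tz": 0, "ax": 0, "ay": 0, "az": 0, "claw": 1},
    {"tx": 1.5, "ty": 1.8, "tz": 0, "ax": 0, "ay": 0, "az": 0, "claw": 1},
    {"tx": 0.75, "ty": 0.9, "tz": 0, "ax": 0, "ay": 0, "az": -0.085, "claw": 1},
    {"tx": 0, "ty": 0, "tz": 0, "ax": 0, "ay": 0, "az": -0.084, "claw": 1},
    {"tx": 0, "ty": 0, "tz": 0, "ax": 0, "ay": 0, "az": 0, "claw": 1},
    {"tx": 0, "ty": 0, "tz": 0, "ax": 0, "ay": 0, "az": 0, "claw": 1}
  ]
}}

```text
time_s: 6.58
tcp_pos: [0.4666, 0.0774, 0.1499]
ee_rot: [[0.082, -0.997, -0.001], [-0.997, -0.082, -0.001], [0.001, 0.001, -1.0]]
wrist_force: [-0.1, -0.4, -0.2]
gripper_width: 0.217
gripper_force: 29.9
```

Run:
```python
from h import *
st()
go([.4672,.0779,.080],184.8)
```

```text
{'time_s': 6.5833, 'tcp_pos': [0.4666, 0.0774, 0.1499], 'ee_rot': [[0.0817, -0.9967, -0.0014], [-0.9967, -0.0817, -0.0007], [0.0006, 0.0014, -1.0]], 'wrist_force': [-0.0663, -0.3732, -0.1501], 'moment': [0.0446, 0.0677, 0.0179], 'gripper_width': 0.2171, 'gripper_force': 29.8771, 'joints': [29.1598, 11.4303, -26.2748, -0.0048, -52.3825, -24.4723]}
shift cm [-0.05 -0.07  6.99] turn rad [ 0.0014 -0.0006 -0.002 ]
```

Call:
{"fn": "drive_tool", "kwargs": {
  "rows": [
    {"tx": 0, "ty": 0, "tz": 1, "ax": 0, "ay": 0, "az": 0, "claw": 1},
    {"tx": 0, "ty": 0, "tz": 2, "ax": 0, "ay": 0, "az": 0, "claw": 1},
    {"tx": 0, "ty": 0, "tz": 2, "ax": 0, "ay": 0, "az": 0, "claw": 1},
    {"tx": 0, "ty": 0, "tz": 2, "ax": 0, "ay": 0, "az": 0, "claw": 1},
    {"tx": 0, "ty": 0, "tz": 1.3, "ax": 0, "ay": 0, "az": 0, "claw": 1},
    {"tx": 0, "ty": 0, "tz": 0.8, "ax": 0, "ay": 0, "az": 0, "claw": 1},
    {"tx": 0, "ty": 0, "tz": 0, "ax": 0, "ay": 0, "az": 0, "claw": 1},
    {"tx": 0, "ty": 0, "tz": 0, "ax": 0, "ay": 0, "az": 0, "claw": 1}
  ]
}}

```text
time_s: 7.25
tcp_pos: [0.4673, 0.0777, 0.0593]
ee_rot: [[0.084, -0.997, -0.001], [-0.997, -0.084, -0.001], [0.001, 0.001, -1.0]]
wrist_force: [0.3, 0.2, 0.2]
gripper_width: 0.22
gripper_force: 29.9
```

Run:
```python
from h import *
st()
a,_=capture("top");b,_=capture("scene");np.savez("p.npz",a=a,b=b)
A=cv2.resize(a[215:265,230:330,::-1],None,fx=7,fy=7,interpolation=cv2.INTER_CUBIC)[:, :]
B=cv2.resize(b[185:275,270:370,::-1],None,fx=7,fy=7,interpolation=cv2.INTER_CUBIC)
B=B[:,:]
C=np.vstack([A,B]); C=cv2.resize(C,None,fx=.61,fy=.61,interpolation=cv2.INTER_AREA);print(C.shape)
cv2.imwrite("pics/p1.png",C)
```

```text
{'time_s': 7.25, 'tcp_pos': [0.4673, 0.0777, 0.0593], 'ee_rot': [[0.0835, -0.9965, -0.0007], [-0.9965, -0.0835, -0.0006], [0.0006, 0.0008, -1.0]], 'wrist_force': [0.3099, 0.1788, 0.1969], 'moment': [0.0482, 0.0668, 0.0036], 'gripper_width': 0.22, 'gripper_force': 29.8774, 'joints': [29.1672, 18.8743, -32.4805, 0.0192, -38.6995, -24.3918]}
(598, 427, 3)
```

View pics/p1.png

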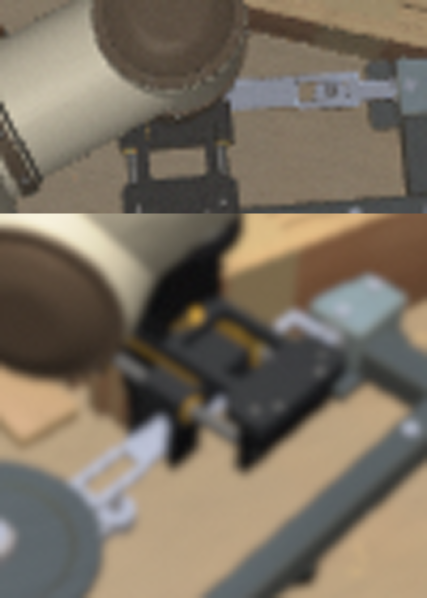

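In the top half, the blade's right slot (303–357,90) lies around the anchor pin ring at (331,90). In the lower half, the left slot at about (110,475) is just above the tension pin ring at (118,512). I'll check the cross-track alignment numerically.

Run:
```python
from h import *
s=sense();tcp=np.array(s["tcp_pos"]);R=np.array(s["ee_rot"])
P=np.load("p.npz");a0=np.load("top0.npz")["p"];b0=np.load("scene0.npz")["p"]
bl=lambda im:np.clip(im[:,:,2].astype(float)-im[:,:,0]+5,0,None)*(im.max(2)>120)
xf=np.array([.9965,.083]);yf=np.array([-.083,.9965])
fr=lambda p:(round(float(p[:2]@xf-.4701*xf[0]-.0435*xf[1])*1000,1),round(float((p[:2]-[.4701,.0435])@yf)*1000,1))
# camera slopes
for n in("top","scene"):
    q=proj(n,[.47,.0435,.05]);o,d=ray(n,*q);print(n,"slope dx/dz,dy/dz",(d[:2]/d[2]).round(3))
# expected blade points in frame-aligned coords, projected
print("tcp",fr(tcp))
for k in(-.1,-.093,-.057,.057,.093,.1):
    X=np.r_[tcp[:2]+yf*(k-.0305),tcp[2]+.0114]
    print(k,"exp top",proj("top",X).round(1),"scene",proj("scene",X).round(1))
# top solid part: column centroid
w=bl(P["a"])
for u in(287,290,293,296,298):
    r=np.arange(226,246);c=w[r,u];v=(c*r).sum()/c.sum();print("top",u,round(v,2),fr(plane("top",u,v,tcp[2]+.0114)))
for nm,im in(("p",P["a"]),("0",a0)):
    print(nm);print(bl(im)[228:245,300:318].astype(int))
w=bl(P["b"]);print(w[280-0-0:310,285:310].sum())
y0,x0=240,284
print("scene now");print(w[232:262,284:312].astype(int))
print("scene0");print(bl(b0)[245:262,286:306].astype(int))
```

```text
top slope dx/dz,dy/dz [-0.133  0.018]
scene slope dx/dz,dy/dz [-0.635  0.687]
tcp (0.6, 34.6)
-0.1 exp top [313.3 234.1] scene [342.2 208.6]
-0.093 exp top [311.  234.2] scene [340.5 210. ]
-0.057 exp top [298.9 235.2] scene [331.7 217.2]
0.057 exp top [260.8 238.1] scene [301.7 241.6]
0.093 exp top [248.7 239. ] scene [291.6 249.8]
0.1 exp top [246.3 239.2] scene [289.6 251.4]
top 287 236.51 (-0.7, -17.1)
top 290 236.45 (-1.2, -26.0)
top 293 236.37 (-1.6, -35.0)
top 296 236.03 (-1.3, -44.0)
top 298 236.15 (-2.1, -49.9)
p
[[ 0  0  0  0  0  0  0  0  0  0  0  0  0  0  0  0  0  0]
 [ 0  0  0  0  0  0  0  0  0  0  0  0  0  0  0  0  0  0]
 [ 0  0  0  0  0  0  0  0  0  0  0  0  0  0  0  0  0  0]
 [ 0  0  0  0  0  0  0  0  0  0  0  0  0  0  0  0  0  0]
 [ 0  0  0  0  0  2  8 13 15 16 21 24 26 22  0  0  0  0]
 [15 15 16 15 15 18 18 23 27 26 21 19 21 22  0  0  0  0]
 [ 0  0  0  0  1  8  0 13 14 21  3 10 19 20 21 23 26 26]
 [ 0  0  0  0 18 20  0  0  0 18 16 16 19 20 20 20 21 19]
 [ 0  0  0  0 19 20  0  0  0 20 21 14 19 20 20 21 20 17]
 [ 0  0  0  0 16 20 12  0  0 19 21  0 18 22 17 18 17 17]
 [
[... 4435 characters left out ...]
 0  0]
 [ 0  0  0  0  0  0  0  0  0  1  0  0  1  0  0  0  0  0  0  0]
 [ 0  0  0  0  0  0  0  6 17 13  7  6 13 15  4  0  0  0  0  0]
 [ 0  0  0  0  0  0  6 20 25 19 10 10 18 24 16  0  0  0  0  0]
 [ 0  0  0  0  0 10 18 25 27 23 17 16 22 26 19  0  0  0  0  0]
 [ 0  0  0  0  0 16 21 25 27 26 24 24 25 26 17  0  0  0  0  0]
 [ 0  0  0  0  0  0 20 22 25 26 25 26 26 21 11  0  0  0  0  0]
 [ 0  0  0  0  0  0 18 19 20 22 21 20 19 13  0  0  0  0  0  0]
 [ 0  0  0  0  0  0  0 18 17 15 10  8  6  0  0  0  0  0  0  0]
 [ 0  0  0  0  0  0  0 16 12  6  0  0  0  0  0  0  0  0  0  0]
 [ 0  0  0  0  0  0  0  0  3  0  0  0  0  0  0  0  0  0  0  0]
 [ 0  0  0  0  0  0  0  0  0  0  0  0  0  0  0  0  0  0  0  0]]
```

Run:
```python
from h import *
z=.0593+.0114
xf=np.array([.9965,.083]);yf=np.array([-.083,.9965])
fr=lambda p:(round(float((p[:2]-[.4701,.0435])@xf)*1000,1),round(float((p[:2]-[.4701,.0435])@yf)*1000,1))
P=lambda n,u,v,h:fr(plane(n,u,v,h))
print("top apin",P("top",307,236.2,.040),"tpin",P("top",256.3,240.2,.040))
print("top blade end",P("top",311,235.5,z),P("top",302,236,z))
print("scene tpin",P("scene",296,254.6,.040),"apin",P("scene",205+527/4-.4,170+207/4-.4,.04))
for u,v in((297.4,244),(300.0,241.5),(294.5,246.7),(291.3,249.3)): print("scene slot centre",P("scene",u,v,z))
b=np.load("p.npz")["b"]
for v in(235,236,237): print(b[v,300:312].astype(int).sum(1))
# scene: solid blade at rows 234-239 both edges perpendicular
g=b[225:262,280:325].astype(int); m=((g[:,:,2]-g[:,:,0])>5)&(g.max(2)>100)
print("\n".join("".join("#" if x else "." for x in r) for r in m))
```

```text
top apin (-0.2, -79.2) tpin (-0.5, 75.4)
top blade end (-3.1, -88.8) (-2.5, -61.9)
scene tpin (0.8, 80.7) apin (0.7, -75.3)
scene slot centre (3.5, 73.3)
scene slot centre (4.3, 63.0)
scene slot centre (2.7, 84.5)
scene slot centre (2.7, 95.8)
[222 226 303 391 467 523 561 553 474 335 177  83]
[335 374 443 505 549 572 578 554 467 319 163  70]
[462 500 538 564 578 587 584 550 449 292 146  60]
.............................................
.............................................
.............................................
........................................###..
.......................................####..
.......................................##....
.............................................
...........................#.................
.........................####................
........................######...............
......................########...............
.....................#########...............
....................##########...............
....................#########................
...................##########................
................
[... 295 characters left out ...]
..........
##......##.........#.........................
####..####........#..........................
##########......##...........................
##########.....###...........................
..###############............................
....############..##.........................
#....###########..###........................
##....###############........................
###...###############........................
####...##############........................
#####...############.........................
#####...########.............................
#####...#######..............................
#####....#####...............................
######...####................................
```

The blade is yawed about 1.85° in the grip: -2.6 mm cross-track at the anchor end and +2.5 mm at the tension end. I'll turn it back and lower it.

Call:
{"fn": "drive_tool", "kwargs": {
  "rows": [
    {"tx": 0, "ty": 0.1, "tz": 0, "ax": 0, "ay": 0, "az": -0.032, "claw": 1},
    {"tx": 0, "ty": 0, "tz": 0.4, "ax": 0, "ay": 0, "az": 0, "claw": 1},
    {"tx": 0, "ty": 0, "tz": 0.4, "ax": 0, "ay": 0, "az": 0, "claw": 1},
    {"tx": 0, "ty": 0, "tz": 0.4, "ax": 0, "ay": 0, "az": 0, "claw": 1},
    {"tx": 0, "ty": 0, "tz": 0.3, "ax": 0, "ay": 0, "az": 0, "claw": 1},
    {"tx": 0, "ty": 0, "tz": 0.0, "ax": 0, "ay": 0, "az": 0, "claw": 1},
    {"tx": 0, "ty": 0, "tz": 0, "ax": 0, "ay": 0, "az": 0, "claw": 1}
  ]
}}

```text
time_s: 7.93
tcp_pos: [0.4659, 0.0774, 0.0443]
ee_rot: [[0.116, -0.993, -0.001], [-0.993, -0.116, -0.0], [0.0, 0.001, -1.0]]
wrist_force: [-0.0, 0.0, -0.6]
gripper_width: 0.216
gripper_force: 29.9
```

Run:
```python
from h import *
st()
s=sense();z=s["tcp_pos"][2]+.0114
a,_=capture("top");b,_=capture("scene")
for nm,im,(x0,y0,w,h) in(("top",a,(284,226,36,18)),("scene",b,(280,235,40,32))):
    g=im[y0:y0+h,x0:x0+w].astype(int);m=((g[:,:,2]-g[:,:,0])>5)&(g.max(2)>100)
    print(nm,x0,y0);print("\n".join("".join("#" if x else "." for x in r) for r in m))
X=np.array(s["tcp_pos"]);yf=np.array([-.083,.9965])
for k in(-.1,-.075,.075,.1): 
    p=np.r_[X[:2]+yf*(k-.0305),z];print(k,proj("top",p).round(1),proj("scene",p).round(1))
```

```text
{'time_s': 7.9333, 'tcp_pos': [0.4659, 0.0774, 0.0443], 'ee_rot': [[0.1156, -0.9933, -0.0006], [-0.9933, -0.1156, -0.0004], [0.0003, 0.0006, -1.0]], 'wrist_force': [-0.0386, 0.0433, -0.6435], 'moment': [0.0362, 0.0388, -0.0049], 'gripper_width': 0.2156, 'gripper_force': 29.8773, 'joints': [29.2135, 20.1957, -33.5272, 0.0045, -36.3173, -22.5794]}
top 284 226
....................................
....................................
....................................
....................................
....................................
....................................
......................#######.......
.............#..#############....#..
....###########......#####.##.######
.##############.....###..###########
.##############.....##...###########
.##############.....###.#####.######
###############.....##########......
############################........
#######.............................
....................................
....................................
....................................
scene 280 235
........................................
...................
[... 685 characters left out ...]
####.#########...................
##....###############...................
###...###############...................
####...#############....................
#####..#############....................
#####...#######.........................
#####...#####...........................
######...####...........................
######...####...........................
######...####...........................
######...####...........................
######...####...........................
######..#####...........................
#####...####............................
-0.1 [313.1 235.4] [342.5 213.3]
-0.075 [304.8 236.1] [336.4 218.3]
0.075 [255.1 239.9] [297.3 250.4]
0.1 [246.8 240.6] [290.3 256.1]
```

Aligned, with no contact force. I'll lower it to the shoulders.

Call:
{"fn": "drive_tool", "kwargs": {
  "rows": [
    {"tx": 0, "ty": 0, "tz": 0.3, "ax": 0, "ay": 0, "az": 0, "claw": 1},
    {"tx": 0, "ty": 0, "tz": 0.3, "ax": 0, "ay": 0, "az": 0, "claw": 1},
    {"tx": 0, "ty": 0, "tz": 0.2, "ax": 0, "ay": 0, "az": 0, "claw": 1},
    {"tx": 0, "ty": 0, "tz": 0.1, "ax": 0, "ay": 0, "az": 0, "claw": 1},
    {"tx": 0, "ty": 0, "tz": 0, "ax": 0, "ay": 0, "az": 0, "claw": 1},
    {"tx": 0, "ty": 0, "tz": 0, "ax": 0, "ay": 0, "az": 0, "claw": 1}
  ]
}}

```text
time_s: 8.53
tcp_pos: [0.466, 0.0775, 0.0354]
ee_rot: [[0.116, -0.993, -0.0], [-0.993, -0.116, -0.0], [0.0, 0.0, -1.0]]
wrist_force: [0.1, 0.5, -0.7]
gripper_width: 0.218
gripper_force: 29.9
```

Call:
{"fn": "drive_tool", "kwargs": {
  "rows": [
    {"tx": 0, "ty": 0, "tz": 0.1, "ax": 0, "ay": 0, "az": 0, "claw": 1},
    {"tx": 0, "ty": 0, "tz": 0.1, "ax": 0, "ay": 0, "az": 0, "claw": 1},
    {"tx": 0, "ty": 0, "tz": 0, "ax": 0, "ay": 0, "az": 0, "claw": 1}
  ]
}}

```text
time_s: 8.78
tcp_pos: [0.4659, 0.0775, 0.0334]
ee_rot: [[0.116, -0.993, -0.0], [-0.993, -0.116, -0.0], [0.0, 0.0, -1.0]]
wrist_force: [-0.1, 0.5, -0.5]
gripper_width: 0.218
gripper_force: 29.9
```

Call:
{"fn": "drive_tool", "kwargs": {
  "rows": [
    {"tx": 0, "ty": 0, "tz": 0.1, "ax": 0, "ay": 0, "az": 0, "claw": 1},
    {"tx": 0, "ty": 0, "tz": 0, "ax": 0, "ay": 0, "az": 0, "claw": 1},
    {"tx": 0, "ty": 0, "tz": 0, "ax": 0, "ay": 0, "az": 0, "claw": 3.5},
    {"tx": 0, "ty": 0, "tz": 0, "ax": 0, "ay": 0, "az": 0, "claw": 4},
    {"tx": 0, "ty": 0, "tz": 0, "ax": 0, "ay": 0, "az": 0, "claw": 4},
    {"tx": 0, "ty": 0, "tz": 0, "ax": 0, "ay": 0, "az": 0, "claw": 4}
  ]
}}

```text
time_s: 9.28
tcp_pos: [0.466, 0.0775, 0.0326]
ee_rot: [[0.116, -0.993, 0.0], [-0.993, -0.116, 0.0], [-0.0, -0.0, -1.0]]
wrist_force: [0.0, 0.3, -0.0]
gripper_width: 0.416
gripper_force: 0.0
```

Call:
{"fn": "drive_tool", "kwargs": {
  "rows": [
    {"tx": 0, "ty": 0, "tz": -0.5, "ax": 0, "ay": 0, "az": 0, "claw": 4},
    {"tx": 0, "ty": 0, "tz": -1, "ax": 0, "ay": 0, "az": 0, "claw": 4},
    {"tx": 0, "ty": 0, "tz": -2, "ax": 0, "ay": 0, "az": 0, "claw": 4},
    {"tx": 0, "ty": 0, "tz": -3, "ax": 0, "ay": 0, "az": 0, "claw": 4},
    {"tx": 0, "ty": 0, "tz": -3.5, "ax": 0, "ay": 0, "az": 0, "claw": 4},
    {"tx": 0, "ty": 0, "tz": -3.5, "ax": 0, "ay": 0, "az": 0, "claw": 4},
    {"tx": 0, "ty": 0, "tz": -3, "ax": 0, "ay": 0, "az": 0, "claw": 4},
    {"tx": 0, "ty": 0, "tz": -2, "ax": 0, "ay": 0, "az": 0, "claw": 4},
    {"tx": 0, "ty": 0, "tz": 0, "ax": 0, "ay": 0, "az": 0, "claw": 4},
    {"tx": 0, "ty": 0, "tz": 0, "ax": 0, "ay": 0, "az": 0, "claw": 4}
  ]
}}

```text
time_s: 10.12
tcp_pos: [0.4663, 0.0777, 0.219]
ee_rot: [[0.116, -0.993, 0.003], [-0.993, -0.116, 0.002], [-0.002, -0.003, -1.0]]
wrist_force: [-0.1, 0.0, -0.8]
gripper_width: 0.457
gripper_force: 0.0
```

Run:
```python
from h import *
st()
a,_=capture("top");b,_=capture("scene");np.savez("q.npz",a=a,b=b)
A=cv2.resize(a[220:260,230:335,::-1],(630,240),interpolation=cv2.INTER_CUBIC)
B=cv2.resize(b[185:275,245:370,::-1],(500,360),interpolation=cv2.INTER_CUBIC)
C=np.zeros((600,630,3),np.uint8);C[:240]=A;C[240:,:500]=B
cv2.imwrite("pics/q1.png",C)
```

```text
{'time_s': 10.1167, 'tcp_pos': [0.4663, 0.0777, 0.219], 'ee_rot': [[0.1156, -0.9933, 0.0029], [-0.9933, -0.1156, 0.0019], [-0.0016, -0.0031, -1.0]], 'wrist_force': [-0.1287, 0.0345, -0.7705], 'moment': [0.0005, 0.1683, 0.0289], 'gripper_width': 0.4566, 'gripper_force': 0.0, 'joints': [29.2138, 7.137, -20.4947, -0.0183, -62.1713, -22.5682]}
```

View pics/q1.png

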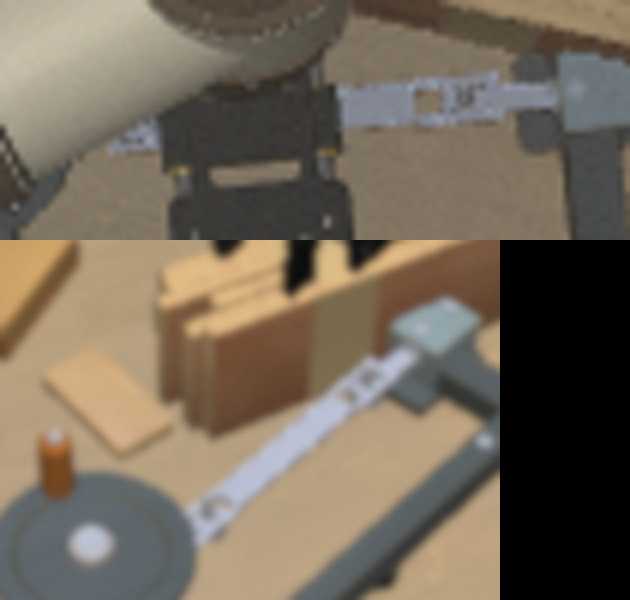

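The blade sits on both pins. In the top view the right slot surrounds the anchor pin at about (468,97); in the scene part the tension pin shows in the slot at about (215,510). The knob top is at (55,437). Next I'll turn the tool and move to the knob.

Call:
{"fn": "drive_tool", "kwargs": {
  "rows": [
    {"tx": 0, "ty": 0, "tz": 0, "ax": 0, "ay": 0, "az": -0.121, "claw": 5},
    {"tx": 0, "ty": 0, "tz": 0, "ax": 0, "ay": 0, "az": -0.121, "claw": 5},
    {"tx": 0, "ty": 0, "tz": 0, "ax": 0, "ay": 0, "az": -0.121, "claw": 5},
    {"tx": 0, "ty": 0, "tz": 0, "ax": 0, "ay": 0, "az": -0.121, "claw": 5},
    {"tx": 0, "ty": 0, "tz": 0, "ax": 0, "ay": 0, "az": -0.121, "claw": 5},
    {"tx": 0, "ty": 0, "tz": 0, "ax": 0, "ay": 0, "az": -0.121, "claw": 5},
    {"tx": 0, "ty": 0, "tz": 0, "ax": 0, "ay": 0, "az": -0.121, "claw": 5},
    {"tx": 0, "ty": 0, "tz": 0, "ax": 0, "ay": 0, "az": -0.121, "claw": 5},
    {"tx": 0, "ty": 0, "tz": 0, "ax": 0, "ay": 0, "az": -0.121, "claw": 5},
    {"tx": 0, "ty": 0, "tz": 0, "ax": 0, "ay": 0, "az": -0.121, "claw": 5}
  ]
}}

```text
time_s: 11.05
tcp_pos: [0.4652, 0.0771, 0.2159]
ee_rot: [[0.972, -0.237, -0.003], [-0.237, -0.972, -0.002], [-0.003, 0.002, -1.0]]
wrist_force: [0.4, 0.2, 0.6]
gripper_width: 0.572
gripper_force: 0.0
```

Call:
{"fn": "drive_tool", "kwargs": {
  "rows": [
    {"tx": 0, "ty": 0, "tz": 0, "ax": 0, "ay": 0, "az": -0.121, "claw": 5},
    {"tx": 0, "ty": 0, "tz": 0, "ax": 0, "ay": 0, "az": -0.121, "claw": 5},
    {"tx": 0, "ty": 0, "tz": 0, "ax": 0, "ay": 0, "az": -0.121, "claw": 5},
    {"tx": 0, "ty": 0, "tz": 0, "ax": 0, "ay": 0, "az": -0.121, "claw": 5},
    {"tx": 0, "ty": 0, "tz": 0, "ax": 0, "ay": 0, "az": -0.121, "claw": 5},
    {"tx": 2, "ty": -2.5, "tz": 0, "ax": 0, "ay": 0, "az": 0, "claw": 5},
    {"tx": 2, "ty": -2.5, "tz": 0, "ax": 0, "ay": 0, "az": 0, "claw": 5},
    {"tx": 2, "ty": -2.5, "tz": 0, "ax": 0, "ay": 0, "az": 0, "claw": 5},
    {"tx": 1.5, "ty": -2, "tz": 0, "ax": 0, "ay": 0, "az": 0, "claw": 5},
    {"tx": 0, "ty": 0, "tz": 0, "ax": 0, "ay": 0, "az": 0, "claw": 5}
  ]
}}

```text
time_s: 11.88
tcp_pos: [0.5035, 0.196, 0.2153]
ee_rot: [[0.935, 0.355, -0.002], [0.355, -0.935, -0.002], [-0.002, 0.001, -1.0]]
wrist_force: [0.9, 0.1, -0.6]
gripper_width: 0.574
gripper_force: 0.0
```

Run:
```python
from h import *
st()
go([.5055,.2015,.106],290.8)
```

```text
{'time_s': 11.8833, 'tcp_pos': [0.5035, 0.196, 0.2153], 'ee_rot': [[0.9347, 0.3554, -0.0019], [0.3554, -0.9347, -0.0015], [-0.0023, 0.0008, -1.0]], 'wrist_force': [0.8798, 0.1364, -0.6284], 'moment': [-0.1402, 0.0597, 0.013], 'gripper_width': 0.5741, 'gripper_force': 0.0, 'joints': [38.477, 14.1966, -12.0448, 0.0008, -63.8986, 72.3399]}
shift cm [ 0.41 -0.45 10.93] turn rad [0.0008 0.0023 0.0003]
```

Call:
{"fn": "drive_tool", "kwargs": {
  "rows": [
    {"tx": 0.4, "ty": -0.4, "tz": 0, "ax": 0, "ay": 0, "az": 0, "claw": 5},
    {"tx": 0, "ty": 0, "tz": 2, "ax": 0, "ay": 0, "az": 0, "claw": 5},
    {"tx": 0, "ty": 0, "tz": 2, "ax": 0, "ay": 0, "az": 0, "claw": 5},
    {"tx": 0, "ty": 0, "tz": 2, "ax": 0, "ay": 0, "az": 0, "claw": 5},
    {"tx": 0, "ty": 0, "tz": 1.7, "ax": 0, "ay": 0, "az": 0, "claw": 5},
    {"tx": 0, "ty": 0, "tz": 1.5, "ax": 0, "ay": 0, "az": 0, "claw": 5},
    {"tx": 0, "ty": 0, "tz": 1.2, "ax": 0, "ay": 0, "az": 0, "claw": 5},
    {"tx": 0, "ty": 0, "tz": 0.5, "ax": 0, "ay": 0, "az": 0, "claw": 5},
    {"tx": 0, "ty": 0, "tz": 0, "ax": 0, "ay": 0, "az": 0, "claw": 5},
    {"tx": 0, "ty": 0, "tz": 0, "ax": 0, "ay": 0, "az": 0, "claw": 5}
  ]
}}

```text
time_s: 12.72
tcp_pos: [0.505, 0.1975, 0.1086]
ee_rot: [[0.936, 0.352, -0.0], [0.352, -0.936, -0.001], [-0.001, 0.0, -1.0]]
wrist_force: [-0.6, -0.9, -0.1]
gripper_width: 0.571
gripper_force: 0.0
```

Call:
{"fn": "drive_tool", "kwargs": {
  "rows": [
    {"tx": 0, "ty": 0, "tz": 0, "ax": 0, "ay": 0, "az": 0, "claw": 4},
    {"tx": 0, "ty": 0, "tz": 0, "ax": 0, "ay": 0, "az": 0, "claw": 3},
    {"tx": 0, "ty": 0, "tz": 0, "ax": 0, "ay": 0, "az": 0, "claw": 2.5},
    {"tx": 0, "ty": 0, "tz": 0, "ax": 0, "ay": 0, "az": 0, "claw": 1.5},
    {"tx": 0, "ty": 0, "tz": 0, "ax": 0, "ay": 0, "az": 0, "claw": 1},
    {"tx": 0, "ty": 0, "tz": 0, "ax": 0, "ay": 0, "az": 0, "claw": 1},
    {"tx": 0, "ty": 0, "tz": 0, "ax": 0, "ay": 0, "az": 0, "claw": 1}
  ]
}}

```text
time_s: 13.3
tcp_pos: [0.5053, 0.2007, 0.1091]
ee_rot: [[0.936, 0.352, 0.002], [0.352, -0.936, 0.005], [0.004, -0.004, -1.0]]
wrist_force: [-4.2, 7.8, 0.9]
gripper_width: 0.225
gripper_force: 30.0
```

Run:
```python
from h import *
st()
```

```text
{'time_s': 13.3, 'tcp_pos': [0.5053, 0.2007, 0.1091], 'ee_rot': [[0.9358, 0.3525, 0.0022], [0.3525, -0.9358, 0.005], [0.0038, -0.0039, -1.0]], 'wrist_force': [-4.1594, 7.8481, 0.8588], 'moment': [2.1485, 1.0299, -0.0342], 'gripper_width': 0.2251, 'gripper_force': 30.0002, 'joints': [38.6676, 20.5124, -19.9573, -0.1897, -49.2557, 72.0956]}
```

Call:
{"fn": "drive_tool", "kwargs": {
  "rows": [
    {"tx": -0.36, "ty": 0.345, "tz": 0, "ax": 0, "ay": 0, "az": 0.1, "claw": 1},
    {"tx": -0.36, "ty": 0.345, "tz": 0, "ax": 0, "ay": 0, "az": 0.1, "claw": 1},
    {"tx": -0.36, "ty": 0.345, "tz": 0, "ax": 0, "ay": 0, "az": 0.1, "claw": 1},
    {"tx": -0.36, "ty": 0.345, "tz": 0, "ax": 0, "ay": 0, "az": 0.1, "claw": 1},
    {"tx": -0.36, "ty": 0.345, "tz": 0, "ax": 0, "ay": 0, "az": 0.1, "claw": 1}
  ]
}}

```text
time_s: 13.72
tcp_pos: [0.4936, 0.1815, 0.1093]
ee_rot: [[0.99, -0.143, 0.009], [-0.143, -0.99, 0.006], [0.008, -0.008, -1.0]]
wrist_force: [8.7, 4.4, -6.8]
gripper_width: 0.225
gripper_force: 30.0
```

Call:
{"fn": "drive_tool", "kwargs": {
  "rows": [
    {"tx": -0.36, "ty": 0.345, "tz": 0, "ax": 0, "ay": 0, "az": 0.1, "claw": 1},
    {"tx": -0.36, "ty": 0.345, "tz": 0, "ax": 0, "ay": 0, "az": 0.1, "claw": 1},
    {"tx": -0.36, "ty": 0.345, "tz": 0, "ax": 0, "ay": 0, "az": 0.1, "claw": 1},
    {"tx": -0.36, "ty": 0.345, "tz": 0, "ax": 0, "ay": 0, "az": 0.1, "claw": 1},
    {"tx": -0.36, "ty": 0.345, "tz": 0, "ax": 0, "ay": 0, "az": 0.1, "claw": 1}
  ]
}}

```text
time_s: 14.13
tcp_pos: [0.4708, 0.1677, 0.1092]
ee_rot: [[0.8, -0.6, 0.006], [-0.6, -0.8, -0.0], [0.005, -0.003, -1.0]]
wrist_force: [10.6, -8.2, -5.2]
gripper_width: 0.225
gripper_force: 30.0
```

Run:
```python
from h import *
st()
```

```text
{'time_s': 14.1333, 'tcp_pos': [0.4708, 0.1677, 0.1092], 'ee_rot': [[0.8001, -0.5998, 0.0062], [-0.5999, -0.8001, -0.0003], [0.0052, -0.0035, -1.0]], 'wrist_force': [10.6396, -8.1642, -5.1995], 'moment': [-2.4799, -3.1837, -0.037], 'gripper_width': 0.225, 'gripper_force': 29.9938, 'joints': [38.4004, 16.6464, -26.1984, 0.3243, -46.8874, 14.5187]}
```

Call:
{"fn": "drive_tool", "kwargs": {
  "rows": [
    {"tx": -0.21, "ty": 0.46, "tz": 0, "ax": 0, "ay": 0, "az": 0.1, "claw": 1},
    {"tx": -0.21, "ty": 0.46, "tz": 0, "ax": 0, "ay": 0, "az": 0.1, "claw": 1},
    {"tx": -0.347, "ty": 0.36, "tz": 0, "ax": 0, "ay": 0, "az": 0.1, "claw": 1},
    {"tx": -0.347, "ty": 0.36, "tz": 0, "ax": 0, "ay": 0, "az": 0.1, "claw": 1},
    {"tx": -0.347, "ty": 0.36, "tz": 0, "ax": 0, "ay": 0, "az": 0.1, "claw": 1},
    {"tx": -0.347, "ty": 0.36, "tz": 0, "ax": 0, "ay": 0, "az": 0.1, "claw": 1},
    {"tx": -0.347, "ty": 0.36, "tz": 0, "ax": 0, "ay": 0, "az": 0.1, "claw": 1},
    {"tx": -0.347, "ty": 0.36, "tz": 0, "ax": 0, "ay": 0, "az": 0.1, "claw": 1},
    {"tx": -0.347, "ty": 0.36, "tz": 0, "ax": 0, "ay": 0, "az": 0.1, "claw": 1}
  ]
}}

```text
time_s: 14.88
tcp_pos: [0.4271, 0.1739, 0.1091]
ee_rot: [[0.027, -1.0, 0.002], [-1.0, -0.027, -0.002], [0.002, -0.002, -1.0]]
wrist_force: [5.6, -6.7, -0.1]
gripper_width: 0.226
gripper_force: 30.0
```

```bash
cat >> h.py <<'E'
def wheel(C=(.4574,.216)):
    s=sense();R=np.array(s["ee_rot"]);p=np.array(s["tcp_pos"]);r=np.r_[p[:2]-C,0];rad=np.linalg.norm(r);r/=rad
    t=np.array([r[1],-r[0],0]);F=np.array(s["wrist_force"])
    tt=R.T@t;rt=R.T@r
    print("t",s["time_s"],"theta",round(np.degrees(np.arctan2(r[1],r[0])),1),"rad",round(rad*1e3,1),"push",round(-F@t,2),"radialF",round(F@r,2),"Fz",round(F[2],1),
      "tangent angle from y",round(np.degrees(np.arctan2(-tt[0],tt[1])),1),"r_tool",rt.round(3),"tcp",p.round(4),"j6",round(s["joints"][5],1),"g",round(s["gripper_force"],1))
E
python3 -c "
from h import *
wheel()"
```

```text
t 14.8833 theta -125.7 rad 51.9 push 8.45 radialF 2.13 Fz -0.1 tangent angle from y 37.2 r_tool [0.796 0.605 0.001] tcp [0.4271 0.1739 0.1091] j6 -41.2 g 30.0
```

Call:
{"fn": "drive_tool", "kwargs": {
  "rows": [
    {"tx": -0.31, "ty": 0.39, "tz": 0, "ax": 0, "ay": 0, "az": 0.1, "claw": 1},
    {"tx": -0.31, "ty": 0.39, "tz": 0, "ax": 0, "ay": 0, "az": 0.1, "claw": 1},
    {"tx": -0.344, "ty": 0.363, "tz": 0, "ax": 0, "ay": 0, "az": 0.1, "claw": 1},
    {"tx": -0.344, "ty": 0.363, "tz": 0, "ax": 0, "ay": 0, "az": 0.1, "claw": 1},
    {"tx": -0.344, "ty": 0.363, "tz": 0, "ax": 0, "ay": 0, "az": 0.1, "claw": 1},
    {"tx": -0.344, "ty": 0.363, "tz": 0, "ax": 0, "ay": 0, "az": 0.1, "claw": 1},
    {"tx": -0.344, "ty": 0.363, "tz": 0, "ax": 0, "ay": 0, "az": 0.1, "claw": 1},
    {"tx": -0.344, "ty": 0.363, "tz": 0, "ax": 0, "ay": 0, "az": 0.1, "claw": 1}
  ]
}}

```text
time_s: 15.55
tcp_pos: [0.4053, 0.2051, 0.1089]
ee_rot: [[-0.699, -0.715, -0.005], [-0.715, 0.699, -0.008], [0.009, -0.002, -1.0]]
wrist_force: [-2.4, -8.7, 9.2]
gripper_width: 0.227
gripper_force: 30.0
```

```bash
python3 -c "
from h import *
from scipy.optimize import least_squares as L
s=sense()
P=np.array([[.5053,.201],[.4936,.1815],[.4708,.1677],[.4271,.1739],s['tcp_pos'][:2]])
c=L(lambda c:np.hypot(*(P-c).T)-.05,[.457,.216]).x;print(c,np.hypot(*(P-c).T))
wheel(c)"
```

```text
[0.45581254 0.21465731] [0.05133742 0.05027225 0.0492911  0.04985548 0.0513858 ]
t 15.55 theta -169.3 rad 51.4 push 8.06 radialF 4.01 Fz 9.2 tangent angle from y 34.9 r_tool [0.82  0.572 0.006] tcp [0.4053 0.2051 0.1089] j6 -91.9 g 30.0
```

I'll re-grip to keep wrist range for the fine winding: open, swing the fingers 110° round the knob, and close again.

Call:
{"fn": "drive_tool", "kwargs": {
  "rows": [
    {"tx": 0, "ty": 0, "tz": 0, "ax": 0, "ay": 0, "az": 0, "claw": 5},
    {"tx": 0, "ty": 0, "tz": 0, "ax": 0, "ay": 0, "az": 0, "claw": 5},
    {"tx": 0, "ty": 0, "tz": 0, "ax": 0, "ay": 0, "az": 0, "claw": 5},
    {"tx": 0, "ty": 0, "tz": 0, "ax": 0, "ay": 0, "az": 0, "claw": 5}
  ]
}}

```text
time_s: 15.88
tcp_pos: [0.4074, 0.209, 0.1087]
ee_rot: [[-0.695, -0.719, 0.0], [-0.719, 0.695, 0.001], [-0.001, 0.0, -1.0]]
wrist_force: [0.6, -0.0, 0.6]
gripper_width: 0.442
gripper_force: 0.0
```

```bash
python3 -c "
from h import *
wheel((.4558,.2155));go([.4057,.2055,.109],180)"
```

```text
t 15.8833 theta -172.3 rad 48.9 push 0.1 radialF -0.57 Fz 0.6 tangent angle from y 38.3 r_tool [ 0.785  0.62  -0.001] tcp [0.4074 0.209  0.1087] j6 -91.6 g 0.0
shift cm [ 0.37 -0.12 -0.03] turn rad [-2.000e-04  9.000e-04 -7.686e-01]
```

Call:
{"fn": "drive_tool", "kwargs": {
  "rows": [
    {"tx": 0.35, "ty": -0.1, "tz": 0, "ax": 0, "ay": 0, "az": 0, "claw": 5},
    {"tx": 0, "ty": 0, "tz": 0, "ax": 0, "ay": 0, "az": -0.12, "claw": 5},
    {"tx": 0, "ty": 0, "tz": 0, "ax": 0, "ay": 0, "az": -0.12, "claw": 5},
    {"tx": 0, "ty": 0, "tz": 0, "ax": 0, "ay": 0, "az": -0.12, "claw": 5},
    {"tx": 0, "ty": 0, "tz": 0, "ax": 0, "ay": 0, "az": -0.12, "claw": 5},
    {"tx": 0, "ty": 0, "tz": 0, "ax": 0, "ay": 0, "az": -0.12, "claw": 5},
    {"tx": 0, "ty": 0, "tz": 0, "ax": 0, "ay": 0, "az": -0.12, "claw": 5},
    {"tx": 0, "ty": 0, "tz": 0, "ax": 0, "ay": 0, "az": -0.12, "claw": 5},
    {"tx": 0, "ty": 0, "tz": 0, "ax": 0, "ay": 0, "az": -0.12, "claw": 5}
  ]
}}

```text
time_s: 16.63
tcp_pos: [0.4054, 0.2053, 0.1085]
ee_rot: [[0.196, -0.981, -0.0], [-0.981, -0.196, 0.0], [-0.0, 0.0, -1.0]]
wrist_force: [-0.2, -1.0, -0.2]
gripper_width: 0.573
gripper_force: 0.0
```

Call:
{"fn": "drive_tool", "kwargs": {
  "rows": [
    {"tx": 0, "ty": 0, "tz": 0, "ax": 0, "ay": 0, "az": -0.12, "claw": 5},
    {"tx": 0, "ty": 0, "tz": 0, "ax": 0, "ay": 0, "az": -0.12, "claw": 5},
    {"tx": 0, "ty": 0, "tz": 0, "ax": 0, "ay": 0, "az": -0.12, "claw": 5},
    {"tx": 0, "ty": 0, "tz": 0, "ax": 0, "ay": 0, "az": -0.12, "claw": 5},
    {"tx": 0, "ty": 0, "tz": 0, "ax": 0, "ay": 0, "az": -0.12, "claw": 5},
    {"tx": 0, "ty": 0, "tz": 0, "ax": 0, "ay": 0, "az": -0.12, "claw": 5},
    {"tx": 0, "ty": 0, "tz": 0, "ax": 0, "ay": 0, "az": -0.12, "claw": 5},
    {"tx": 0, "ty": 0, "tz": 0, "ax": 0, "ay": 0, "az": -0.12, "claw": 5},
    {"tx": 0, "ty": 0, "tz": 0, "ax": 0, "ay": 0, "az": 0, "claw": 5},
    {"tx": 0, "ty": 0, "tz": 0, "ax": 0, "ay": 0, "az": 0, "claw": 4}
  ]
}}

```text
time_s: 17.47
tcp_pos: [0.4054, 0.2054, 0.1085]
ee_rot: [[0.912, -0.41, -0.0], [-0.41, -0.912, 0.0], [-0.0, 0.0, -1.0]]
wrist_force: [-0.9, 0.1, 0.5]
gripper_width: 0.545
gripper_force: 0.0
```

Call:
{"fn": "drive_tool", "kwargs": {
  "rows": [
    {"tx": 0, "ty": 0, "tz": 0, "ax": 0, "ay": 0, "az": 0, "claw": 3},
    {"tx": 0, "ty": 0, "tz": 0, "ax": 0, "ay": 0, "az": 0, "claw": 2},
    {"tx": 0, "ty": 0, "tz": 0, "ax": 0, "ay": 0, "az": 0, "claw": 1},
    {"tx": 0, "ty": 0, "tz": 0, "ax": 0, "ay": 0, "az": 0, "claw": 1},
    {"tx": 0, "ty": 0, "tz": 0, "ax": 0, "ay": 0, "az": 0, "claw": 1}
  ]
}}

```text
time_s: 17.88
tcp_pos: [0.4066, 0.2071, 0.1088]
ee_rot: [[0.913, -0.408, 0.003], [-0.408, -0.913, 0.004], [0.001, -0.005, -1.0]]
wrist_force: [1.3, 3.9, -4.6]
gripper_width: 0.223
gripper_force: 30.0
```

```bash
python3 -c "
from h import *
wheel((.4558,.2155))"
```

```text
t 17.8833 theta -170.3 rad 49.9 push -3.66 radialF -1.93 Fz -4.6 tangent angle from y 146.2 r_tool [-0.831  0.556 -0.004] tcp [0.4066 0.2071 0.1088] j6 18.5 g 30.0
```

Call:
{"fn": "drive_tool", "kwargs": {
  "rows": [
    {"tx": -0.5, "ty": -0.86, "tz": 0, "ax": 0, "ay": 0, "az": 0.1, "claw": 1},
    {"tx": -0.257, "ty": -0.429, "tz": 0, "ax": 0, "ay": 0, "az": 0.1, "claw": 1},
    {"tx": -0.257, "ty": -0.429, "tz": 0, "ax": 0, "ay": 0, "az": 0.1, "claw": 1},
    {"tx": -0.257, "ty": -0.429, "tz": 0, "ax": 0, "ay": 0, "az": 0.1, "claw": 1},
    {"tx": -0.257, "ty": -0.429, "tz": 0, "ax": 0, "ay": 0, "az": 0.1, "claw": 1},
    {"tx": -0.257, "ty": -0.429, "tz": 0, "ax": 0, "ay": 0, "az": 0.1, "claw": 1},
    {"tx": -0.257, "ty": -0.429, "tz": 0, "ax": 0, "ay": 0, "az": 0.1, "claw": 1}
  ]
}}

```text
time_s: 18.47
tcp_pos: [0.4109, 0.2402, 0.1085]
ee_rot: [[0.431, -0.902, -0.002], [-0.902, -0.431, -0.009], [0.007, 0.006, -1.0]]
wrist_force: [4.2, -12.6, 4.6]
gripper_width: 0.221
gripper_force: 30.0
```

```bash
python3 -c "
from h import *
wheel((.4558,.2155))"
```

```text
t 18.4667 theta 151.2 rad 51.2 push 9.0 radialF -9.75 Fz 4.6 tangent angle from y 144.4 r_tool [-0.813  0.582 -0.002] tcp [0.4109 0.2402 0.1085] j6 -24.7 g 30.0
```

Call:
{"fn": "drive_tool", "kwargs": {
  "rows": [
    {"tx": -0.03, "ty": -0.29, "tz": 0, "ax": 0, "ay": 0, "az": 0.05, "claw": 1},
    {"tx": -0.03, "ty": -0.29, "tz": 0, "ax": 0, "ay": 0, "az": 0.05, "claw": 1},
    {"tx": -0.08, "ty": -0.25, "tz": 0, "ax": 0, "ay": 0, "az": 0.05, "claw": 1},
    {"tx": -0.129, "ty": -0.214, "tz": 0, "ax": 0, "ay": 0, "az": 0.05, "claw": 1},
    {"tx": -0.129, "ty": -0.214, "tz": 0, "ax": 0, "ay": 0, "az": 0.05, "claw": 1}
  ]
}}

```text
time_s: 18.88
tcp_pos: [0.4181, 0.2498, 0.1085]
ee_rot: [[0.196, -0.981, -0.008], [-0.981, -0.196, -0.006], [0.004, 0.009, -1.0]]
wrist_force: [-11.2, -1.7, 10.9]
gripper_width: 0.226
gripper_force: 30.0
```

```bash
python3 -c "
from h import *
wheel((.4558,.2155))"
```

```text
t 18.8833 theta 137.7 rad 50.9 push 8.84 radialF 7.16 Fz 10.9 tangent angle from y 143.6 r_tool [-0.804  0.594  0.002] tcp [0.4181 0.2498 0.1085] j6 -38.5 g 30.0
```

Call:
{"fn": "drive_tool", "kwargs": {
  "rows": [
    {"tx": -0.18, "ty": -0.17, "tz": 0, "ax": 0, "ay": 0, "az": 0.05, "claw": 1},
    {"tx": -0.18, "ty": -0.17, "tz": 0, "ax": 0, "ay": 0, "az": 0.05, "claw": 1},
    {"tx": -0.131, "ty": -0.213, "tz": 0, "ax": 0, "ay": 0, "az": 0.05, "claw": 1},
    {"tx": -0.131, "ty": -0.213, "tz": 0, "ax": 0, "ay": 0, "az": 0.05, "claw": 1}
  ]
}}

```text
time_s: 19.22
tcp_pos: [0.4255, 0.2568, 0.1085]
ee_rot: [[-0.003, -1.0, -0.007], [-1.0, 0.003, -0.006], [0.006, 0.007, -1.0]]
wrist_force: [-8.3, -2.8, 9.7]
gripper_width: 0.226
gripper_force: 30.0
```

```bash
python3 -c "
from h import *
wheel((.4558,.2155))"
```

```text
t 19.2167 theta 126.3 rad 51.3 push 8.36 radialF 2.71 Fz 9.7 tangent angle from y 143.6 r_tool [-0.805  0.594 -0.001] tcp [0.4255 0.2568 0.1085] j6 -49.9 g 30.0
```

Call:
{"fn": "drive_tool", "kwargs": {
  "rows": [
    {"tx": -0.15, "ty": -0.2, "tz": 0, "ax": 0, "ay": 0, "az": 0.05, "claw": 1},
    {"tx": -0.131, "ty": -0.213, "tz": 0, "ax": 0, "ay": 0, "az": 0.05, "claw": 1},
    {"tx": -0.131, "ty": -0.213, "tz": 0, "ax": 0, "ay": 0, "az": 0.05, "claw": 1},
    {"tx": -0.131, "ty": -0.213, "tz": 0, "ax": 0, "ay": 0, "az": 0.05, "claw": 1}
  ]
}}

```text
time_s: 19.55
tcp_pos: [0.4344, 0.2623, 0.1086]
ee_rot: [[-0.201, -0.98, -0.006], [-0.98, 0.201, -0.004], [0.006, 0.005, -1.0]]
wrist_force: [-8.6, -1.5, 8.5]
gripper_width: 0.228
gripper_force: 30.0
```

```bash
python3 -c "
from h import *
wheel((.4558,.2155))"
```

```text
t 19.55 theta 114.6 rad 51.5 push 8.42 radialF 2.17 Fz 8.5 tangent angle from y 143.8 r_tool [-0.807  0.591 -0.001] tcp [0.4344 0.2623 0.1086] j6 -60.9 g 30.0
```

Call:
{"fn": "drive_tool", "kwargs": {
  "rows": [
    {"tx": -0.15, "ty": -0.2, "tz": 0, "ax": 0, "ay": 0, "az": 0.05, "claw": 1},
    {"tx": -0.131, "ty": -0.213, "tz": 0, "ax": 0, "ay": 0, "az": 0.05, "claw": 1},
    {"tx": -0.131, "ty": -0.213, "tz": 0, "ax": 0, "ay": 0, "az": 0.05, "claw": 1},
    {"tx": -0.131, "ty": -0.213, "tz": 0, "ax": 0, "ay": 0, "az": 0.05, "claw": 1}
  ]
}}

```text
time_s: 19.88
tcp_pos: [0.4437, 0.2656, 0.1086]
ee_rot: [[-0.392, -0.92, -0.006], [-0.92, 0.392, -0.004], [0.006, 0.004, -1.0]]
wrist_force: [-10.7, -0.1, 8.4]
gripper_width: 0.227
gripper_force: 30.0
```

```bash
python3 -c "
from h import *
wheel((.4558,.2155))"
```

```text
t 19.8833 theta 103.5 rad 51.6 push 10.41 radialF 2.39 Fz 8.4 tangent angle from y 143.4 r_tool [-0.803  0.596 -0.002] tcp [0.4437 0.2656 0.1086] j6 -71.8 g 30.0
```

Tension is starting to build: 10.4 N of push is about 17 N of tension.

Call:
{"fn": "drive_tool", "kwargs": {
  "rows": [
    {"tx": -0.16, "ty": -0.21, "tz": 0, "ax": 0, "ay": 0, "az": 0.05, "claw": 1},
    {"tx": -0.14, "ty": -0.23, "tz": 0, "ax": 0, "ay": 0, "az": 0.05, "claw": 1},
    {"tx": -0.14, "ty": -0.23, "tz": 0, "ax": 0, "ay": 0, "az": 0.05, "claw": 1},
    {"tx": -0.14, "ty": -0.23, "tz": 0, "ax": 0, "ay": 0, "az": 0.05, "claw": 1}
  ]
}}

```text
time_s: 20.22
tcp_pos: [0.4541, 0.2671, 0.1085]
ee_rot: [[-0.567, -0.824, -0.006], [-0.824, 0.567, -0.003], [0.006, 0.004, -1.0]]
wrist_force: [-12.0, 1.7, 8.6]
gripper_width: 0.224
gripper_force: 30.0
```

```bash
python3 -c "
from h import *
wheel((.4558,.2155))"
```

```text
t 20.2167 theta 91.9 rad 51.6 push 11.93 radialF 2.08 Fz 8.6 tangent angle from y 143.6 r_tool [-0.805  0.594 -0.003] tcp [0.4541 0.2671 0.1085] j6 -82.4 g 30.0
```

Call:
{"fn": "drive_tool", "kwargs": {
  "rows": [
    {"tx": -0.15, "ty": -0.22, "tz": 0, "ax": 0, "ay": 0, "az": 0.05, "claw": 1},
    {"tx": -0.14, "ty": -0.23, "tz": 0, "ax": 0, "ay": 0, "az": 0.05, "claw": 1},
    {"tx": -0.14, "ty": -0.23, "tz": 0, "ax": 0, "ay": 0, "az": 0.05, "claw": 1}
  ]
}}

```text
time_s: 20.47
tcp_pos: [0.462, 0.2668, 0.1086]
ee_rot: [[-0.683, -0.73, -0.007], [-0.73, 0.683, -0.002], [0.006, 0.003, -1.0]]
wrist_force: [-12.5, 3.0, 8.1]
gripper_width: 0.225
gripper_force: 30.0
```

```bash
python3 -c "
from h import *
wheel((.4558,.2155))"
```

```text
t 20.4667 theta 83.1 rad 51.7 push 12.8 radialF 1.52 Fz 8.1 tangent angle from y 143.8 r_tool [-0.806  0.591 -0.003] tcp [0.462  0.2668 0.1086] j6 -90.3 g 30.0
```

Call:
{"fn": "drive_tool", "kwargs": {
  "rows": [
    {"tx": -0.07, "ty": -0.11, "tz": 0, "ax": 0, "ay": 0, "az": 0.025, "claw": 1},
    {"tx": -0.07, "ty": -0.11, "tz": 0, "ax": 0, "ay": 0, "az": 0.025, "claw": 1},
    {"tx": -0.07, "ty": -0.11, "tz": 0, "ax": 0, "ay": 0, "az": 0.025, "claw": 1}
  ]
}}

```text
time_s: 20.72
tcp_pos: [0.4657, 0.2662, 0.1086]
ee_rot: [[-0.735, -0.678, -0.006], [-0.678, 0.735, -0.002], [0.006, 0.003, -1.0]]
wrist_force: [-12.6, 3.1, 8.2]
gripper_width: 0.227
gripper_force: 30.0
```

Run:
```python
from h import *
wheel((.4558,.2155))
a,_=capture("top");a0=np.load("q.npz")["a"];ax=np.load("top0.npz")["p"]
# dark anchor pin / slot profiles, sub-pixel shift of pin between images, and slot ends along blade line
for nm,im in(("0",ax),("placed",a0),("now",a)):
    g=im[232:240,296:324].astype(int)
    print(nm);print(g.sum(2)//3)
```

```text
t 20.7167 theta 78.9 rad 51.7 push 12.95 radialF 0.57 Fz 8.2 tangent angle from y 143.8 r_tool [-0.807  0.591 -0.003] tcp [0.4657 0.2662 0.1086] j6 -94.1 g 30.0
0
[[109 110 109 109 112 113 113 115 114 116 115 120 116 115 115 112 113 114
  113  94  80  80  78  79  79  77  72 109]
 [108 108 108 104 110 109 111 112 112 123 129 135 133 125 115 118 117 116
  122 108  92  94  84  90  85 104  93 113]
 [114 113 112 111 111 111 113 114 127 136 137 134 135 141 128 143 134 136
  154 145 146 149 140 140 140 124 113 113]
 [115 111 113 113 113 111 109 116 137 140 106 108 100 137 138 138 138 139
  140 141 138 137 141 139 138 126 123 113]
 [113 114 114 112 112 114 114 113 135 136 104 110  88 133 139 134 140 140
  137 139 138 137 140 137 138 139 137 109]
 [111 111 115 113 115 113 111 123 138 138 120 101 112 136 138 120 132 136
  134 136 132 133 131 132 133 132 115 103]
 [114 113 113 113 112 113 113  96 128 137 137 135 137 140 126 144 124 128
  120 107  94  82  76  81  67  63  95  90]
 [114 112 112 114 113 112 110 115 105 128 133 132 133 135  94 104 101 108
  109 112  74  75  75  76  77  75  68  82]]

[... 1184 characters left out ...]
133 132 130 132 136 148 133 127 146 133 131 110 127 137 127 142 134 137
  155 147 148 151 140 140 140 125 113 112]
 [115 104  96 103 100 112 112 120 141 140 111 100 102 135 139 137 142 141
  140 139 141 138 138 138 140 128 123 112]
 [114 115 112 112 115 113 115 123 136 125  98 113 105 134 135 139 140 140
  140 139 139 137 139 138 136 139 136 109]
 [ 99 111 115 111 114 112 115 119 135 135 100  91 107 134 135 138 136 138
  133 134 136 130 130 134 134 136 117 101]
 [105 111 116 118 118 116 119 125 137 120 122 112 118 137 122 146 123 128
  120 106  95  83  76  82  68  64  95  91]
 [112 119 128 144 137 134 149 147 140 136 135 135 134 135 117 106 104 109
  109 109  74  74  76  76  76  77  67  82]]
```

The anchor pin has shifted about 0.4 px (roughly 1.2 mm), which fits the force estimate of about 38 N. A little further.

Call:
{"fn": "drive_tool", "kwargs": {
  "rows": [
    {"tx": -0.14, "ty": -0.23, "tz": 0, "ax": 0, "ay": 0, "az": 0.05, "claw": 1},
    {"tx": -0.14, "ty": -0.23, "tz": 0, "ax": 0, "ay": 0, "az": 0.05, "claw": 1}
  ]
}}

```text
time_s: 20.93
tcp_pos: [0.4708, 0.2649, 0.1086]
ee_rot: [[-0.8, -0.6, -0.006], [-0.6, 0.8, -0.001], [0.006, 0.003, -1.0]]
wrist_force: [-12.2, 4.1, 8.0]
gripper_width: 0.228
gripper_force: 30.0
```

```bash
python3 -c "
from h import *
wheel((.4558,.2155))"
```

```text
t 20.9333 theta 73.1 rad 51.7 push 12.89 radialF 0.34 Fz 8.0 tangent angle from y 143.7 r_tool [-0.806  0.592 -0.003] tcp [0.4708 0.2649 0.1086] j6 -99.4 g 30.0
```

The push has stopped rising, so the knob may be slipping between the pads. I'll look.

Run:
```python
from h import *
b,_=capture("scene");a,_=capture("top")
q=proj("scene",[.4708,.2649,.12]);print(q)
x,y=int(q[0])-50,int(q[1])-45
hsv=cv2.cvtColor(b,cv2.COLOR_RGB2HSV);m=(hsv[:,:,0]<16)&(hsv[:,:,1]>140);yy,xx=np.nonzero(m[y:y+95,x:x+110]);print(len(xx),xx.mean()+x if len(xx) else 0,yy.mean()+y if len(xx) else 0)
B=cv2.resize(b[y:y+95,x:x+110,::-1],(660,570),interpolation=cv2.INTER_CUBIC)
cv2.imwrite("pics/k1.png",B);print(x,y)
for z in(.1,.13): print(z,proj("scene",[.4708,.2649,z]).round(1))
```

```text
[247.29072662 261.94492338]
0 0 0
197 216
0.1 [247.8 267.7]
0.13 [247. 259.]
```

View pics/k1.png

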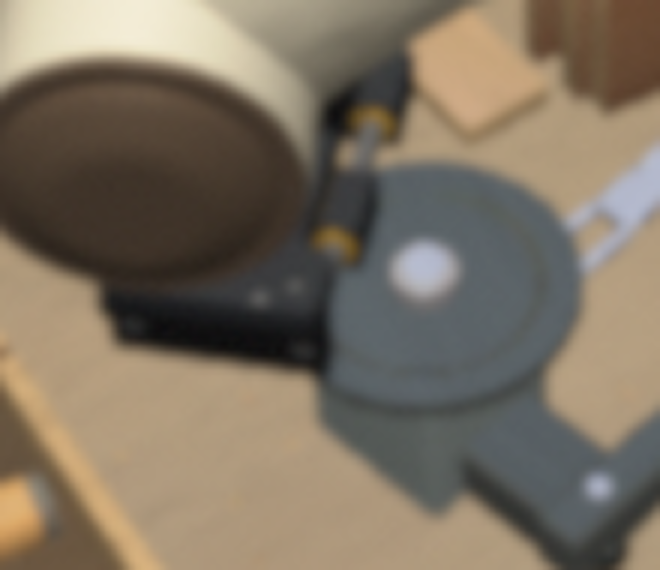

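The knob is hidden behind the gripper; the hub at (425,270) and the blade's slot at (590,230) are visible. I'll open, turn so the fingers push squarely along the tangent, and re-grip to find the knob.

Call:
{"fn": "drive_tool", "kwargs": {
  "rows": [
    {"tx": 0, "ty": 0, "tz": 0, "ax": 0, "ay": 0, "az": 0, "claw": 5},
    {"tx": 0.15, "ty": 0.2, "tz": 0, "ax": 0, "ay": 0, "az": 0, "claw": 5},
    {"tx": 0.15, "ty": 0.2, "tz": 0, "ax": 0, "ay": 0, "az": 0, "claw": 5},
    {"tx": 0, "ty": 0, "tz": 0, "ax": 0, "ay": 0, "az": 0, "claw": 5},
    {"tx": 0, "ty": 0, "tz": 0, "ax": 0, "ay": 0, "az": -0.106, "claw": 5},
    {"tx": 0, "ty": 0, "tz": 0, "ax": 0, "ay": 0, "az": -0.106, "claw": 5},
    {"tx": 0, "ty": 0, "tz": 0, "ax": 0, "ay": 0, "az": -0.106, "claw": 5},
    {"tx": 0, "ty": 0, "tz": 0, "ax": 0, "ay": 0, "az": -0.106, "claw": 5},
    {"tx": 0, "ty": 0, "tz": 0, "ax": 0, "ay": 0, "az": -0.106, "claw": 5},
    {"tx": 0, "ty": 0, "tz": 0, "ax": 0, "ay": 0, "az": -0.106, "claw": 5}
  ]
}}

```text
time_s: 21.87
tcp_pos: [0.4695, 0.2662, 0.1083]
ee_rot: [[-0.279, -0.96, -0.0], [-0.96, 0.279, -0.001], [0.001, 0.0, -1.0]]
wrist_force: [0.3, -0.1, -1.2]
gripper_width: 0.576
gripper_force: 0.0
```

```bash
python3 -c "
from h import *
wheel((.4558,.2155))"
```

```text
t 21.8667 theta 74.9 rad 52.5 push -0.33 radialF 0.02 Fz -1.2 tangent angle from y 178.9 r_tool [-1.     0.019 -0.001] tcp [0.4695 0.2662 0.1083] j6 -63.0 g 0.0
```

Call:
{"fn": "drive_tool", "kwargs": {
  "rows": [
    {"tx": 0, "ty": 0, "tz": 0, "ax": 0, "ay": 0, "az": 0, "claw": 4},
    {"tx": 0, "ty": 0, "tz": 0, "ax": 0, "ay": 0, "az": 0, "claw": 3},
    {"tx": 0, "ty": 0, "tz": 0, "ax": 0, "ay": 0, "az": 0, "claw": 2},
    {"tx": 0, "ty": 0, "tz": 0, "ax": 0, "ay": 0, "az": 0, "claw": 1},
    {"tx": 0, "ty": 0, "tz": 0, "ax": 0, "ay": 0, "az": 0, "claw": 1},
    {"tx": 0, "ty": 0, "tz": 0, "ax": 0, "ay": 0, "az": 0, "claw": 1}
  ]
}}

```text
time_s: 22.37
tcp_pos: [0.47, 0.2665, 0.1086]
ee_rot: [[-0.284, -0.959, 0.001], [-0.959, 0.284, 0.0], [-0.0, -0.001, -1.0]]
wrist_force: [2.3, 0.2, -1.5]
gripper_width: 0.226
gripper_force: 30.0
```

```bash
python3 -c "
from h import *
wheel((.4558,.2155))"
```

```text
t 22.3667 theta 74.4 rad 53.0 push -2.13 radialF 0.79 Fz -1.5 tangent angle from y 179.0 r_tool [-1.     0.017  0.   ] tcp [0.47   0.2665 0.1086] j6 -63.3 g 30.0
```

Call:
{"fn": "drive_tool", "kwargs": {
  "rows": [
    {"tx": 0.1, "ty": -0.2, "tz": 0, "ax": 0, "ay": 0, "az": 0, "claw": 1},
    {"tx": 0, "ty": -0.2, "tz": 0, "ax": 0, "ay": 0, "az": 0.01, "claw": 1},
    {"tx": 0, "ty": -0.1, "tz": 0, "ax": 0, "ay": 0, "az": 0.01, "claw": 1}
  ]
}}

```text
time_s: 22.62
tcp_pos: [0.4718, 0.2658, 0.1085]
ee_rot: [[-0.305, -0.952, -0.004], [-0.952, 0.305, 0.003], [-0.002, 0.004, -1.0]]
wrist_force: [-10.6, 8.1, 4.0]
gripper_width: 0.222
gripper_force: 30.0
```

```bash
python3 -c "
from h import *
wheel((.4558,.2155))"
```

```text
t 22.6167 theta 72.4 rad 52.8 push 12.6 radialF 4.49 Fz 4.0 tangent angle from y 179.8 r_tool [-1.     0.003  0.002] tcp [0.4718 0.2658 0.1085] j6 -63.9 g 30.0
```

Call:
{"fn": "drive_tool", "kwargs": {
  "rows": [
    {"tx": 0, "ty": -0.1, "tz": 0, "ax": 0, "ay": 0, "az": 0.02, "claw": 1}
  ]
}}

```text
time_s: 22.7
tcp_pos: [0.4725, 0.2656, 0.1085]
ee_rot: [[-0.324, -0.946, -0.004], [-0.946, 0.324, 0.003], [-0.001, 0.005, -1.0]]
wrist_force: [-11.4, 8.0, 3.8]
gripper_width: 0.223
gripper_force: 30.0
```

```bash
python3 -c "
from h import *
wheel((.4558,.2155))"
```

```text
t 22.7 theta 71.6 rad 52.8 push 13.4 radialF 4.0 Fz 3.8 tangent angle from y 179.5 r_tool [-1.     0.008  0.001] tcp [0.4725 0.2656 0.1085] j6 -65.0 g 30.0
```

Call:
{"fn": "drive_tool", "kwargs": {
  "rows": [
    {"tx": 0, "ty": -0.1, "tz": 0, "ax": 0, "ay": 0, "az": 0.02, "claw": 1}
  ]
}}

```text
time_s: 22.78
tcp_pos: [0.4733, 0.2653, 0.1085]
ee_rot: [[-0.343, -0.939, -0.004], [-0.939, 0.343, 0.003], [-0.001, 0.005, -1.0]]
wrist_force: [-10.3, 8.1, 4.3]
gripper_width: 0.226
gripper_force: 30.0
```

```bash
python3 -c "
from h import *
wheel((.4558,.2155))"
```

```text
t 22.7833 theta 70.6 rad 52.8 push 12.38 radialF 4.26 Fz 4.3 tangent angle from y 179.3 r_tool [-1.     0.012  0.001] tcp [0.4733 0.2653 0.1085] j6 -66.1 g 30.0
```

Call:
{"fn": "drive_tool", "kwargs": {
  "rows": [
    {"tx": 0, "ty": -0.1, "tz": 0, "ax": 0, "ay": 0, "az": 0.02, "claw": 1}
  ]
}}

```text
time_s: 22.87
tcp_pos: [0.4742, 0.265, 0.1085]
ee_rot: [[-0.362, -0.932, -0.004], [-0.932, 0.362, 0.003], [-0.001, 0.005, -1.0]]
wrist_force: [-11.2, 7.5, 4.8]
gripper_width: 0.226
gripper_force: 30.0
```

```bash
python3 -c "
from h import *
wheel((.4558,.2155))
"
```

```text
t 22.8667 theta 69.6 rad 52.8 push 13.1 radialF 3.09 Fz 4.8 tangent angle from y 179.2 r_tool [-1.     0.014  0.001] tcp [0.4742 0.265  0.1085] j6 -67.1 g 30.0
```

Call:
{"fn": "drive_tool", "kwargs": {
  "rows": [
    {"tx": 0, "ty": -0.12, "tz": 0, "ax": 0, "ay": 0, "az": 0.02, "claw": 1},
    {"tx": 0, "ty": -0.1, "tz": 0, "ax": 0, "ay": 0, "az": 0.02, "claw": 1},
    {"tx": 0, "ty": -0.1, "tz": 0, "ax": 0, "ay": 0, "az": 0.02, "claw": 1}
  ]
}}

```text
time_s: 23.12
tcp_pos: [0.477, 0.2638, 0.1085]
ee_rot: [[-0.417, -0.909, -0.004], [-0.909, 0.417, 0.003], [-0.001, 0.005, -1.0]]
wrist_force: [-11.3, 8.5, 4.9]
gripper_width: 0.223
gripper_force: 30.0
```

```bash
python3 -c "
from h import *
wheel((.4558,.2155))"
```

```text
t 23.1167 theta 66.3 rad 52.8 push 13.78 radialF 3.19 Fz 4.9 tangent angle from y 179.1 r_tool [-1.     0.016  0.001] tcp [0.477  0.2638 0.1085] j6 -70.2 g 30.0
```

Call:
{"fn": "drive_tool", "kwargs": {
  "rows": [
    {"tx": 0, "ty": -0.1, "tz": 0, "ax": 0, "ay": 0, "az": 0.02, "claw": 1}
  ]
}}

```text
time_s: 23.2
tcp_pos: [0.478, 0.2634, 0.1085]
ee_rot: [[-0.435, -0.901, -0.004], [-0.901, 0.435, 0.003], [-0.001, 0.005, -1.0]]
wrist_force: [-11.3, 9.0, 4.7]
gripper_width: 0.226
gripper_force: 30.0
```

```bash
python3 -c "
from h import *
wheel((.4558,.2155))
"
```

```text
t 23.2 theta 65.2 rad 52.8 push 14.02 radialF 3.47 Fz 4.7 tangent angle from y 179.0 r_tool [-1.     0.017  0.001] tcp [0.478  0.2634 0.1085] j6 -71.3 g 30.0
```

The push is about 14 N while turning slowly. I'll ease off, open and lift clear.

Call:
{"fn": "drive_tool", "kwargs": {
  "rows": [
    {"tx": 0, "ty": 0.2, "tz": 0, "ax": 0, "ay": 0, "az": 0, "claw": 1},
    {"tx": 0, "ty": 0.2, "tz": 0, "ax": 0, "ay": 0, "az": 0, "claw": 5},
    {"tx": 0, "ty": 0, "tz": 0, "ax": 0, "ay": 0, "az": 0, "claw": 5},
    {"tx": 0, "ty": 0, "tz": 0, "ax": 0, "ay": 0, "az": 0, "claw": 5},
    {"tx": 0, "ty": 0, "tz": 0, "ax": 0, "ay": 0, "az": 0, "claw": 5},
    {"tx": 0, "ty": 0, "tz": -1, "ax": 0, "ay": 0, "az": 0, "claw": 5},
    {"tx": 0, "ty": 0, "tz": -3, "ax": 0, "ay": 0, "az": 0, "claw": 5},
    {"tx": 0, "ty": 0, "tz": -4, "ax": 0, "ay": 0, "az": 0, "claw": 5},
    {"tx": 0, "ty": 0, "tz": -4, "ax": 0, "ay": 0, "az": 0, "claw": 5},
    {"tx": 0, "ty": 0, "tz": -3, "ax": 0, "ay": 0, "az": 0, "claw": 5}
  ]
}}

```text
time_s: 24.03
tcp_pos: [0.478, 0.2632, 0.2631]
ee_rot: [[-0.433, -0.901, 0.004], [-0.901, 0.433, 0.002], [-0.004, -0.003, -1.0]]
wrist_force: [0.7, 0.6, 1.0]
gripper_width: 0.575
gripper_force: 0.0
```

Call:
{"fn": "drive_tool", "kwargs": {
  "rows": [
    {"tx": 0, "ty": 0, "tz": 0, "ax": 0, "ay": 0, "az": 0, "claw": 5},
    {"tx": 0, "ty": 0, "tz": 0, "ax": 0, "ay": 0, "az": 0, "claw": 5},
    {"tx": 0, "ty": 0, "tz": 0, "ax": 0, "ay": 0, "az": 0, "claw": 5}
  ]
}}

```text
time_s: 24.28
tcp_pos: [0.4766, 0.2628, 0.2584]
ee_rot: [[-0.434, -0.901, -0.001], [-0.901, 0.434, 0.0], [0.0, 0.001, -1.0]]
wrist_force: [0.0, -0.5, -0.8]
gripper_width: 0.57
gripper_force: 0.0
```

Run:
```python
from h import *
st()
a,_=capture("top");b,_=capture("scene")
A=cv2.resize(a[215:260,225:335,::-1],(660,270),interpolation=cv2.INTER_CUBIC)
B=cv2.resize(b[190:280,225:375,::-1],(550,330),interpolation=cv2.INTER_CUBIC)
C=np.zeros((600,660,3),np.uint8);C[:270]=A;C[270:,:550]=B
cv2.imwrite("pics/e1.png",C)
a0=np.load("q.npz")["a"]
for nm,im in(("placed",a0),("now",a)): print(nm,(im[235:238,302:312].astype(int).sum(2)//3).mean(0).round())
```

```text
{'time_s': 24.2833, 'tcp_pos': [0.4766, 0.2628, 0.2584], 'ee_rot': [[-0.4337, -0.9011, -0.0008], [-0.9011, 0.4337, 0.0001], [0.0003, 0.0008, -1.0]], 'wrist_force': [0.0308, -0.4529, -0.8022], 'moment': [0.0458, 0.0521, 0.004], 'gripper_width': 0.5702, 'gripper_force': 0.0, 'joints': [45.9218, 12.7859, -7.5438, -0.0389, -69.7012, -71.6104]}
placed [114. 114. 136. 137. 108. 106.  98. 135. 139. 135.]
now [103. 129. 137. 123.  99. 107. 128. 134. 125. 137.]
```

View pics/e1.png

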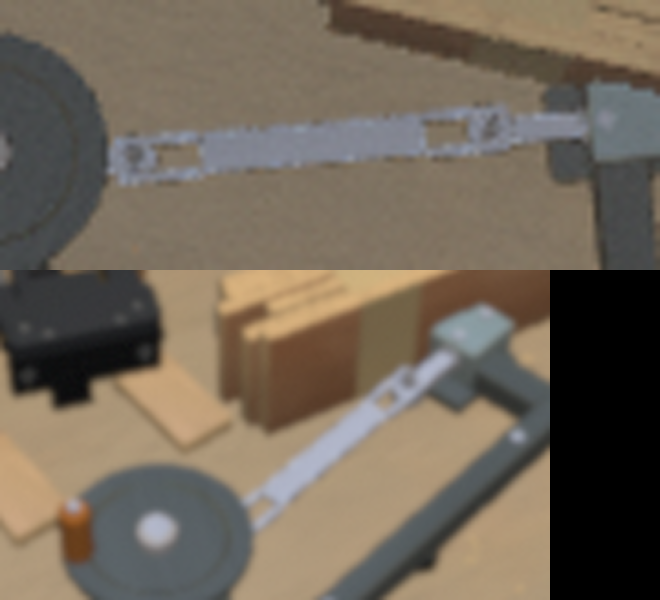

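The blade is taut: both pins, at top (132,157) and (490,125), bear on the slots' outer ends. The anchor pin has moved about 2.2 mm, which is roughly 50 N of tension. The knob at (76,530) is free and the gripper is clear.

```bash
python3 -c "
from station import *
print(finish_job())"
```

```text
the job is handed in; nothing more can be done
None
```

The blade is on both pins, flat on the shoulders with the teeth facing away from the back bar. The wheel is wound clockwise to about 14 N of push (roughly 45–50 N of tension) and let go, and the job was handed in at about 24 s; no verdict came back.

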